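Mount the ball-footed vise head on the indexing head

TASK

Crank the drum of the indexing head round until the steel cup on the drum's rim points straight up. Then pick up the vise head with the ball foot and lower it gently into the cup, so that its round foot is fully home and it stands upright; let go of it. Leave the similar flat-footed vise head where it stands.

Things in the scene. Friction and masses are not known exactly. Their poses are not given: they have to be found in the camera images.
- drum (a joint): Drum angle, rad, on a level axle. 0 or 2 pi: cup straight up. Seen along axle's x, cup lies at (y, z) = r (-sin q, cos q) about the axle, handle opposite at 43 mm (sin q, -cos q). Starts 1.85 to 4.45 (cup low, handle above the axle). Turns either way (range -7 to 7), stays where left: friction 0.12 N m, 3 N at the handle; no detents.
- axle (a point): On the axle, 105 mm above the bench, below the cup's centre when this is up. Indexing head fixed; x along the axle away from the handle, z up. Aluminium drum 80 mm dia, 33 mm to front and rear; dark disc 110 mm dia, 33-43 mm in front (front: -x); grey bearing block 85 wide, up to 145 mm above the bench, 48-88 mm behind; base plate 12 thick, 110 wide, to 53 mm in front.
- handle (a point): Grip point of the crank handle: black round rod, 18 mm dia, parallel to the axle and 43 mm off it, from 53 to 131 mm in front (-x) of axle; this point is 95 mm in front. The rod is a sleeve that revolves freely on its pin, so it can be held as it goes round. With the cup up it is at its lowest, 62 mm above the bench. Axes turn with the drum.
- cup_seat (a point): Where the ball foot's centre lies when home in the cup: on the cup's axis, 84 mm from the axle; z points out of the mouth. Round steel bowl, 69 mm dia outside and 59 inside at the rim, which is 76 mm from the axle (181 mm above the bench with the cup up); 25 deep, conical walls at 45 deg. Turns with the drum; low at the start.
- ball_head_centre (a point): Middle of the ball-footed vise head, 46 mm above its underside. Loose steel part 92 mm high, 0.3-0.5 kg, z up: ball foot 56 mm dia with a small flat under it, neck 38 dia, jaw block 57 to 92 mm up, 52 along its x, 36 along its y with flat faces (take it across y); a narrow slot along y between the jaws; a screw end sticks out 14 mm at +x.
- ball_centre (a point): Centre of the ball foot of the ball-footed vise head, 26.5 mm above its underside, 19.5 mm below ball_head_centre. Axes as there.
- ball_head: The ball-footed vise head; origin at its underside, on its axis.
- flat_head_centre (a point): Middle of the other vise head, 46 mm above its underside: same neck, jaws and height, but its foot is a flat disc 62 mm dia, 22 mm thick. Loose, upright; to be left alone. The two heads may stand in either place.
Mind the look-alikes: they are no part of the job. Leave any green or purple look-alike of the ball_head alone.

How it is judged:
On the way:
1. the cup points straight up (within 8 degrees), before the head is in it (angle between cup_seat's own z axis and vertical below 0.14 rad and distance between ball_centre and cup_seat above 0.05 m), for 0.2 s.
At the end, for the whole second after the job is handed in: The cup points straight up within 8 degrees; the ball foot is home in it (ball centre within 4 mm of its seat); the ball-footed head stands upright within 11 degrees, at rest and released; the flat-footed head is within 30 mm of where it stood (angle between cup_seat's own z axis and vertical below 0.14 rad and distance between ball_centre and cup_seat below 0.004 m and angle between ball_head_centre's own z axis and vertical below 0.2 rad and linear speed of ball_head below 0.02 m/s and distance of flat_head_centre from where it was at the start of the episode below 0.03 m); the robot touches nothing.
It fails at once if the ball-footed head is banged or pressed hard on the drum or its cup (over 60 N) (contact force between ball_head and drum above 60 N).
It fails at once if the flat-footed head is displaced by more than 30 mm (distance of flat_head_centre from where it was at the start of the episode above 0.03 m).
It also fails if it takes over 64 s, if anything falls off the work surface, if the arm or the gripper's body presses on something with over 40 N, if the wrist force passes 120 N, or if a joint passes its speed limit or range.

ROBOT

A 6-joint arm with a two-finger parallel gripper is mounted at the origin on the work surface; the furniture and walls round the work are solid. World frame = base frame: x ahead of the robot, y to its left, z up, the work surface at z = 0. Lengths are in m, angles in rad, forces in N, time in s.
With the tool pointing down it reaches from about 0.225 to 0.875 m from the base axis. Payload 3.4 kg.
Tool frame: the origin (TCP) lies midway between the tips of the shut fingers; the grasp point (between the pads) lies 19 mm behind it (manip.tcp_to_grasp is the distance from the TCP to the grasp point, in m); x points along the fingers, y is the direction in which the jaws open and shut, and the axes are right-handed (so a half turn about x gives the same grasp; the last joint's range is limited). The gripper opens to 85 mm and grips with 20 to 120 N. Pads are 22 mm wide; open, the fingers measure 114 mm over their backs; the gripper's body (76 mm by 85 mm) begins 54 mm behind the grasp point. The pads swing forward as they close: fully open they stand 13 mm farther back than shut.
Start: joints at [0.983, 0.276, 1.505, -0, 1.361, -0.121], TCP at [0.259, 0.514, 0.203] pointing down, gripper open.
Joint ranges: [-2.89, 2.89], [-0.75, 2.08], [0.22, 2.7], [-1.18, 4.32], [0.11, 2.71], [-2.7, 2.7]. Speed limits (rad/s): [2.57, 2.57, 3.14, 3.14, 3.14, 3.14].

INTERFACE

Orientations are given as a unit quaternion [w, x, y, z].
In Python, from rig import readout, eyes, job, manip gives the robot as it stands. The module is installed in compiled form; this text tells all that it offers.
- The arm moves only by the tool carry_out, never from a script. Its argument "deltas" is one flat list of numbers, 7 for each row, row after row: the shift along the tool's x, y, z scaled (see below), then the turn, a rotation vector about the tool's x, y, z scaled (see below), then the opening, from -1 (shut) to 1 (fully open). In form: [dx, dy, dz, ax, ay, az, grip, dx, dy, dz, ax, ay, az, grip, ...]. A call has 1 to 10 rows; each row shifts and turns the commanded pose from where the row before left it, along the tool's axes as they then stand; what a row does not reach is not made up. The controller multiplies each number of a shift by 60 mm and each number of a turn by 4 degrees. A row lasts 1/8 s, in which the tool goes at most 62.5 mm and 10.7 degrees, less where a joint would pass 70% of its speed; a pose out of reach is approached as far as the arm can. A call with a number of a shift or a turn outside -1 to 1 is refused whole. A call with a gripper value outside its range is refused whole. The fingers move at their own pace and stop on an object; "newtons" is the grip in N (left out, the last holds). Time passes only in rows, so rows that do not move let the fingers close. It gives the time, the measured TCP pose, the force and the opening at its end, in the units of the state.
- readout.get_state(): the state, without advancing time (a new reading comes with each control period).
- eyes.get_image(name): name is "scene" or "side" or "wrist"; returns a dict with "color" (384x512x3 uint8, red, green, blue), "z_map" (384x512 float32, m along the optical axis (not along the pixel's ray), 0 where there is no reading), "mtx" (3x3 intrinsics, pixels), "origin" and "orientation" of the camera in the world. Camera axes: x right, y down, z forward; pixel columns grow to the right and rows downward; lengths in m; the calibration is good to about 2 mm. A picture is of the moment at which its call begins.
- job.sign_off(): hands the job in, once; it reports no verdict.
The state is a dict: "clock": time; "qpos": joint angles; "qd": joint speeds; "effort": joint torques, N m; "position": TCP position; "ee_rot": TCP orientation; "contact_force": force on the tool from outside, world axes, zero at the start; "moment": the same for the moment, N m; "width": finger opening in m.
Only numpy, scipy, OpenCV 4.12 (cv2) and the standard library are available. Lean on these libraries where they do the work, as an engineer would, in place of code of your own. Each camera call takes 0.05 s, during which the arm holds its last target.

## Working session

There is one attempt and no reset: what is moved stays moved. The work goes in short steps, Python scripts to look and compute and a tool call to move; the robot and the scene stay as the last step left them, time stands still between calls to the robot, and variables do not carry over. Pictures are saved under pics/ and viewed, and the job is handed in when it is done.

Besides the shell and the picture viewer there is one more tool, called after "Call:" in YAML: its name, and indented under it one key for each argument. carry_out: Moves the arm, as the interface text tells. Its arguments: {"type":"object","properties":{"deltas":{"type":"array"},"newtons":{"type":"number"}},"required":["deltas"]}

```bash
mkdir -p pics; cat > h.py <<'E'
import numpy as np, cv2
from rig import readout, eyes, job, manip
from scipy.spatial.transform import Rotation as R
def rot(q): return R.from_quat([q[1],q[2],q[3],q[0]])
def grab(n,fn):
    im=eyes.get_image(n); np.savez(''+fn+'.npz',**im); cv2.imwrite('pics/'+fn+'.png',im['color'][:,:,::-1]); return im
def cloud(im):
    z=im['z_map']; K=im['mtx']; v,u=np.mgrid[:z.shape[0],:z.shape[1]]
    p=np.stack([(u-K[0,2])/K[0,0]*z,(v-K[1,2])/K[1,1]*z,z],-1)
    w=rot(im['orientation']).apply(p.reshape(-1,3)).reshape(p.shape)+im['origin']
    w[z==0]=np.nan; return w
E
python3 - <<'E'
from h import *
print(readout.get_state(), manip.tcp_to_grasp)
for n in ["scene","side","wrist"]:
    im=grab(n,n+'0'); print(n,im['origin'],im['orientation'],im['mtx'].tolist())
E
```

```text
{'clock': 0.0, 'qpos': array([ 9.82990420e-01,  2.76600628e-01,  1.50614850e+00, -2.40988350e-06,
        1.36069204e+00, -1.21025452e-01]), 'qd': array([-0.00038076,  0.00107602,  0.00064895,  0.0006374 ,  0.00257024,
        0.00059352]), 'effort': array([ 5.62875684e-04, -4.16767108e+01, -2.45811385e+01, -6.50674019e-05,
        1.13140160e-02,  7.33609568e-06]), 'position': array([0.25845   , 0.51298816, 0.20253042]), 'ee_rot': array([ 0.68770936,  0.16292419,  0.68816141, -0.16415062]), 'contact_force': array([ 0.59516138,  0.03644972, -0.16694095]), 'moment': array([ 0.02248423, -0.03855096,  0.04503328]), 'width': 0.08526591043925906} 0.0187
scene [ 0.23969636 -0.78249987  0.66467197] [-0.44043401  0.86079255 -0.23242499  0.10503665] [[411.29202291126364, 0.0, 252.33375194584727], [0.0, 411.29202291126364, 185.32727984605552], [0.0, 0.0, 1.0]]
side [0.53770309 0.7940024  0.62405846] [ 0.00405486 -0.02425206  0.85751329 -0.51387386] [[350.32788905097715, 0.0, 253.00583078758143], [0.0, 350.32788905097715, 187.39524584306628], [0.0, 0.0, 1.0]]
wrist [0.19202573 0.54782295 0.37256719] [0.12722773 0.84232584 0.51800611 0.0772654 ] [[337.454692062339, 0.0, 257.5864998664915], [0.0, 337.454692062339, 195.20072487746634], [0.0, 0.0, 1.0]]
```

View pics/scene0.png

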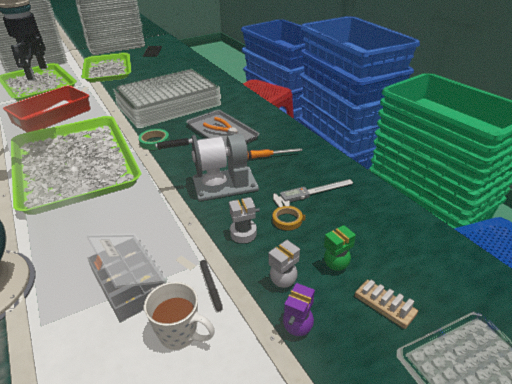

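View pics/side0.png

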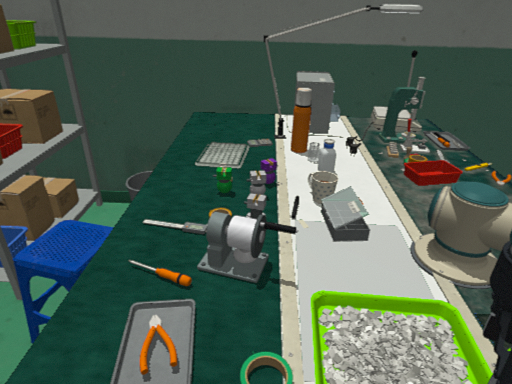

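View pics/wrist0.png

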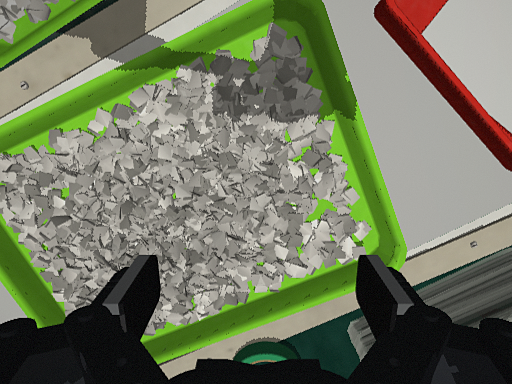

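```bash
python3 - <<'E'
from h import *
s=np.load('scene0.npz'); d=np.load('side0.npz')
a=cv2.resize(s['color'][110:350,140:370,::-1],None,fx=2.5,fy=2.5,interpolation=cv2.INTER_CUBIC)
cv2.imwrite('pics/c1.png',a)
a=cv2.resize(d['color'][150:290,130:310,::-1],None,fx=4,fy=4,interpolation=cv2.INTER_CUBIC)
cv2.imwrite('pics/c2.png',a)
w=cloud(s)
for n,(u,v) in dict(flat=(241,207),ball=(284,252),green=(340,238),purple=(298,297),hnd=(163,144),hnd2=(180,142),drum=(211,155),blk=(236,150),blk2=(240,140),base=(225,188)).items(): print(n,w[v,u].round(3))
w=cloud(d)
print('side')
for n,(u,v) in dict(hnd=(280,229),hnd2=(290,230),drum=(243,232),base=(235,268),blk=(216,220),f=(257,199),b=(257,177)).items(): print(n,w[v,u].round(3))
E
```

```text
flat [ 0.554 -0.149  0.09 ]
ball [ 0.566 -0.304  0.079]
green [ 0.676 -0.339  0.091]
purple [ 0.525 -0.412  0.083]
hnd [0.471 0.101 0.152]
hnd2 [0.512 0.089 0.151]
drum [0.571 0.038 0.12 ]
blk [0.633 0.021 0.124]
blk2 [0.653 0.038 0.139]
base [0.598 0.031 0.011]
side
hnd [0.497 0.107 0.148]
hnd2 [0.474 0.115 0.151]
drum [0.585 0.104 0.132]
base [0.605 0.095 0.012]
blk [0.654 0.069 0.14 ]
f [ 0.558 -0.126  0.092]
b [ 0.564 -0.29   0.085]
```

View pics/c1.png

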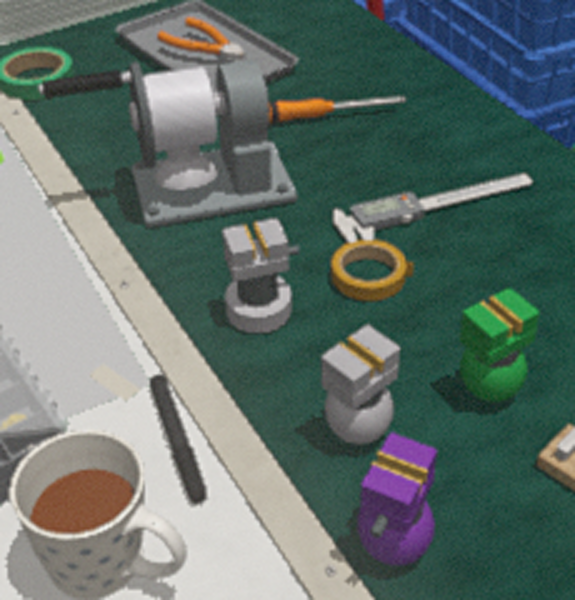

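View pics/c2.png

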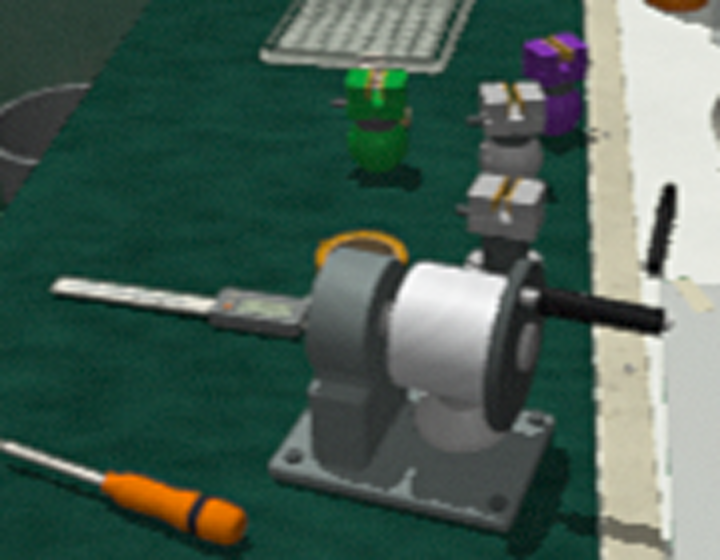

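```bash
python3 - <<'E'
from h import *
for n in ['scene0','side0']:
    s=np.load(n+'.npz'); w=cloud(s); c=s['color'].astype(int)
    # handle: dark
    m=(c.max(-1)<70)&(w[...,2]>0.11)&(w[...,2]<0.19)&(w[...,0]>0.42)&(w[...,0]<0.535)&(w[...,1]>0.05)&(w[...,1]<0.16)
    p=w[m]; ce=np.median(p,0); u,S,vt=np.linalg.svd(p-p.mean(0)); print(n,'handle',len(p),p.mean(0).round(4),vt[0].round(3),p.min(0).round(3),p.max(0).round(3))
    # drum: bright grey in region
    g=(c.max(-1)-c.min(-1)<25)
    m=g&(c.min(-1)>95)&(w[...,2]>0.08)&(w[...,2]<0.16)&(w[...,0]>0.52)&(w[...,0]<0.66)&(w[...,1]>0.0)&(w[...,1]<0.14)
    print('drum',m.sum(), w[m].mean(0).round(3)); np.save(n+'_drum.npy',w[m])
    m=(w[...,2]>0.006)&(w[...,2]<0.017)&(w[...,0]>0.48)&(w[...,0]<0.75)&(w[...,1]>-0.07)&(w[...,1]<0.17)&g
    p=w[m]; print('base',len(p),cv2.minAreaRect((p[:,:2]*1000).astype(np.float32)),p[:,2].mean())
    m=(w[...,2]>0.135)&(w[...,2]<0.15)&(w[...,0]>0.6)&(w[...,0]<0.72)&(w[...,1]>-0.02)&(w[...,1]<0.14)
    p=w[m]; print('blk',len(p),p.min(0),p.max(0),np.nanmedian(p,0), cv2.minAreaRect((p[:,:2]*1000).astype(np.float32)))
    # head tops
    for nm,(x,y) in dict(flat=(.555,-.135),ball=(.565,-.295)).items():
        m=(w[...,2]>0.083)&(w[...,2]<0.102)&(np.hypot(w[...,0]-x,w[...,1]-y)<0.05)
        p=w[m]; print(nm,len(p),np.median(p,0).round(4),cv2.minAreaRect((p[:,:2]*1000).astype(np.float32)))
E
```

```text
scene0 handle 215 [0.4959 0.0944 0.1488] [-0.957  0.287  0.032] [0.458 0.05  0.111] [0.535 0.108 0.157]
drum 1159 [0.59  0.043 0.125]
base 859 ((631.993408203125, 29.56177520751953), (223.4259796142578, 206.64524841308594), 2.1737561225891113) 0.010334266746334794
blk 197 [0.60016123 0.02386325 0.13520016] [0.66764291 0.07958573 0.14512261] [0.63911378 0.04643109 0.14103855] ((633.1220703125, 52.97270965576172), (49.011695861816406, 69.90467834472656), 80.13359832763672)
flat 260 [ 0.5565 -0.1454  0.0902] ((559.3262329101562, -141.10360717773438), (38.83671569824219, 51.2601318359375), 76.89804077148438)
ball 399 [ 0.5596 -0.3137  0.0902] ((561.3685302734375, -311.4903564453125), (52.49446105957031, 38.13430404663086), 11.500184059143066)
side0 handle 214 [0.5    0.1057 0.1511] [-0.943  0.322  0.085] [0.462 0.051 0.112] [0.535 0.119 0.158]
drum 936 [0.601 0.088 0.129]
base 1054 ((633.164794921875, 41.52027893066406), (225.890380859375, 229.68701171875), 1.7883450984954834) 0.011941791716422219
blk 275 [0.60030013 0.03074139 0.13500814] [0.67179506 0.09157828 0.14720237] [0.64008957 0.06747897 0.14222448] ((631.7573852539062, 60.46717834472656), (51.92628860473633, 74.4276123046875), 76.16414642333984)
flat 132 [ 0.5587 -0.1317  0.0918] ((558.6116333007812, -138.48948669433594), (40.717323303222656, 50.951568603515625), 76.2967529296875)
ball 92 [ 0.5639 -0.301   0.0915] ((560.7828369140625, -307.7453308105469), (51.497840881347656, 39.57600784301758), 12.267333984375)
```

```bash
python3 - <<'E'
from h import *
from scipy.optimize import least_squares
D={}
for n in ['scene0','side0']:
    s=np.load(n+'.npz'); w=cloud(s); c=s['color'].astype(int)
    g=(c.max(-1)-c.min(-1)<25)
    m=g&(c.min(-1)>110)&(w[...,2]>0.095)&(w[...,2]<0.16)&(w[...,0]>0.54)&(w[...,0]<0.64)&(w[...,1]>0.0)&(w[...,1]<0.14)
    m=cv2.erode(m.astype(np.uint8),np.ones((3,3)))>0
    dr=w[m]
    m=(c.max(-1)<80)&(w[...,2]>0.12)&(w[...,2]<0.19)&(w[...,0]>0.43)&(w[...,0]<0.525)&(w[...,1]>0.07)&(w[...,1]<0.14)
    D[n]=(dr,w[m]); print(n,len(dr),len(w[m]))
def res(t,keys,split=False):
    y0,yaw,hy,hz,=t[:4]
    a=np.array([np.cos(yaw),np.sin(yaw)]); nrm=np.array([-a[1],a[0]])
    o=[]
    for k in keys:
        dr,h=D[k]
        d=(dr[:,:2]-[0.59,y0])@nrm; o.append(np.hypot(d,dr[:,2]-0.105)-0.04)
        d=(h[:,:2]-[0.59,y0])@nrm; o.append((np.hypot(d-hy,h[:,2]-0.105-hz)-0.009))
    return np.concatenate(o)
for keys in (['scene0'],['side0'],['scene0','side0']):
    r=least_squares(res,[0.06,-0.28,0,0.04],args=(keys,),loss='soft_l1',f_scale=0.002)
    y0,yaw,hy,hz=r.x; e=res(r.x,keys)
    print(keys,r.x.round(4),'yawdeg',np.degrees(yaw),'r',np.hypot(hy,hz),'q',np.arctan2(hy,-hz)%(2*np.pi),'rms',np.sqrt(np.median(e**2)))
a=np.array([np.cos(yaw),np.sin(yaw)])
for k in keys:
    w=cloud(np.load(k+'.npz')); c=np.load(k+'.npz')['color'].astype(int)
    l=(w[...,:2]-[0.59,y0])@a; d=(w[...,:2]-[0.59,y0])@[-a[1],a[0]]
    h=(c.max(-1)<80)&(abs(d-hy)<.02)&(abs(w[...,2]-.105-hz)<.02)&(l<-.05)
    print(k,'rod l',np.percentile(l[h],[0,1,2,5,95]))
    b=(abs(d)<.055)&(w[...,2]>.1)&(w[...,2]<.16)&(l>0.0)&(l<.12)
    print('blk/drum l hist',np.histogram(l[b],np.arange(0,.125,.005))[0])
    dr=D[k][0]; print('drum l',np.percentile((dr[:,:2]-[0.59,y0])@a,[0,2,98,100]))
    b=(w[...,2]>.006)&(w[...,2]<.02)&(abs(d)<.08)&(l>-.1)&(l<.14)&(abs(w[...,2]-.012)<.003)
    print('base l',np.histogram(l[b],np.arange(-.1,.14,.01))[0],'d',np.histogram(d[b],np.arange(-.08,.085,.01))[0])
    b=(w[...,2]>.06)&(w[...,2]<.165)&(abs(d)<.06)&(l>-.09)&(l<-0.03)&(c.max(-1)<110)
    print('disc l',np.histogram(l[b],np.arange(-.09,-.025,.004))[0])
E
```

```text
scene0 591 199
side0 501 187
['scene0'] [ 0.0697 -0.2523 -0.006   0.0483] yawdeg -14.454723477524551 r 0.048651773576974665 q 3.264409682707922 rms 0.001572362893560747
['side0'] [ 0.0684 -0.2673  0.0067  0.0425] yawdeg -15.314501110155627 r 0.042977984434165506 q 2.9850893318611824 rms 0.0007907229732507182
['scene0', 'side0'] [ 0.0691 -0.2575  0.0073  0.0416] yawdeg -14.753879314222687 r 0.042253562130182394 q 2.968286028467687 rms 0.0011096693413657807
scene0 rod l [-0.13832136 -0.13658585 -0.13573935 -0.13315508 -0.06462824]
blk/drum l hist [49 49 48 47 48 12 15 17 86 45 54 46 48 46 51 43 13  1  0  0  0  0  0  0]
drum l [-0.03845598 -0.03519142  0.05145614  0.05710135]
base l [ 0  0  0  0 59 69 54 42 37 32 29 36 45 69 34 14 15 15 22 53 21  0  0] d [  0   0  88 125  83  82  81  43  30  24  30  32  26   2   0   0]
disc l [ 12  10  12  13  10  12  10   7  10  13 121  55  17   7   4   0]
side0 rod l [-0.13638146 -0.13560976 -0.13437819 -0.13201856 -0.05042497]
blk/drum l hist [ 51  56  53  56  45   1   1  20 148  55  47  52  53  45  48  50   2   0
   0   0   0   0   0   0]
drum l [-0.03501596 -0.03256428  0.02335775  0.04838122]
base l [  0   0   0   0 108  94  88  67  58  55  54  56  66  86  39  19  20  17
  25  37  18   0   0] d [  0   0   3  18  29  34  40  59  96 110 122 116 148 132   0   0]
disc l [ 11  14  12  11  13  12  10   6  36 141 171  67  23   9   8   0]
```

```bash
cat >> h.py <<'E'
def target(yaw_y,sgn=1):
    # tool down, tool y axis along world heading yaw_y
    y=np.array([np.cos(yaw_y),np.sin(yaw_y),0])*sgn; x=np.array([0,0,-1.]); return R.from_matrix(np.stack([x,y,np.cross(x,y)],1))
def plan(pos,Rt):
    s=readout.get_state(); Rc=rot(s['ee_rot']); rv=(Rc.inv()*Rt).as_rotvec(degrees=True)
    print('clock',s['clock'],'pos',s['position'].round(4),'w',round(s['width'],4),'F',s['contact_force'].round(1),'q',s['qpos'].round(2))
    print('turn deg (tool)',rv.round(2),'units',(rv/4).round(2))
    d=np.array(pos)-s['position']
    print('shift cur axes units',(Rc.inv().apply(d)/.06).round(3),'after-turn axes',(Rt.inv().apply(d)/.06).round(3))
E
python3 - <<'E'
from h import *
s=readout.get_state(); Rc=rot(s['ee_rot']); print(Rc.as_matrix().round(3))
im=np.load('wrist0.npz'); print('cam in tool',Rc.inv().apply(im['origin']-s['position']).round(3))
yaw=-0.2575
for sg in (1,-1): plan([0.494,0.102,0.24],target(yaw+np.pi/2,sg))
E
```

```text
[[-0.001  0.45   0.893]
 [-0.001  0.893 -0.45 ]
 [-1.    -0.001 -0.   ]]
cam in tool [-0.17   0.001 -0.075]
clock 0.15 pos [0.2585 0.5131 0.2027] w 0.0854 F [ 0.9 -0.4 -0.3] q [ 0.98  0.28  1.51 -0.    1.36 -0.12]
turn deg (tool) [-11.99  -0.02   0.08] units [-3.   -0.    0.02]
shift cur axes units [-0.616 -4.354  6.588] after-turn axes [-0.621 -5.627  5.54 ]
clock 0.15 pos [0.2585 0.5131 0.2027] w 0.0854 F [ 0.9 -0.4 -0.3] q [ 0.98  0.28  1.51 -0.    1.36 -0.12]
turn deg (tool) [1.6801e+02 1.2000e-01 3.0000e-02] units [4.2e+01 3.0e-02 1.0e-02]
shift cur axes units [-0.616 -4.354  6.588] after-turn axes [-0.621  5.627 -5.54 ]
```

Call:
carry_out:
  deltas: [-0.3,0,0,-1,0,0,0.2,-0.3,0,0,-1,0,0,0.2,0,0,0,-1,0,0,0.2,0,-0.7,0.69,0,0,0,0.2,0,-0.7,0.69,0,0,0,0.2,0,-0.7,0.69,0,0,0,0.2,0,-0.7,0.69,0,0,0,0.2,0,-0.7,0.69,0,0,0,0.2,0,-0.7,0.69,0,0,0,0.2,0,-0.7,0.69,0,0,0,0.2]
  newtons: 25

```text
clock: 1.4
position: [0.4648, 0.1537, 0.2393]
ee_rot: [0.701, 0.091, 0.701, -0.091]
contact_force: [0.3, 0.5, 0.3]
width: 0.051
```

Call:
carry_out:
  deltas: [0,-0.7,0.69,0,0,0,0.2,0,0,0,0,0,0,0.2,0,0,0,0,0,0,0.2]

```text
clock: 1.78
position: [0.493, 0.1045, 0.239]
ee_rot: [0.701, 0.091, 0.702, -0.091]
contact_force: [-0.3, -0.3, -0.1]
width: 0.0515
```

```bash
python3 - <<'E'
from h import *
plan([0.494,0.102,0.24],target(-.2575+np.pi/2))
im=grab('wrist','wrist1')
cv2.imwrite('pics/w1.png',cv2.resize(im['color'][:,:,::-1],None,fx=1.5,fy=1.5))
E
```

```text
clock 1.775 pos [0.493  0.1045 0.239 ] w 0.0515 F [-0.3 -0.3 -0.1] q [ 0.07  0.15  1.58  0.    1.41 -1.24]
turn deg (tool) [-0.04 -0.09 -0.03] units [-0.01 -0.02 -0.01]
shift cur axes units [-0.016 -0.036  0.026] after-turn axes [-0.016 -0.036  0.026]
```

View pics/w1.png

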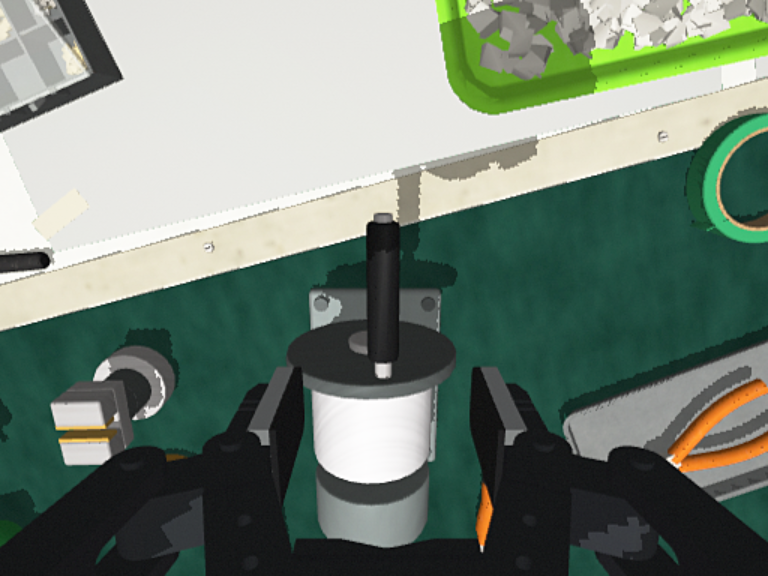

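```bash
python3 - <<'E'
from h import *
im=np.load('wrist1.npz'); w=cloud(im); c=im['color'].astype(int)
yaw=-.2575; a=np.array([np.cos(yaw),np.sin(yaw)]); n=np.array([-a[1],a[0]]); o=np.array([.5842,.0706])
l=(w[...,:2]-o)@a; d=(w[...,:2]-o)@n
m=(c.max(-1)<80)&(w[...,2]>.125)&(w[...,2]<.17)&(l<-.06)&(l>-.14)&(abs(d)<.04)
print('rod l',np.percentile(l[m],[0,2,98,100]).round(4),'d',np.percentile(d[m],[2,50,98]).round(4),'z',np.percentile(w[m][:,2],[50,98]).round(4))
print(np.polyfit(l[m],d[m],1))
m=(l>-.05)&(l<-.025)&(w[...,2]>.05)&(w[...,2]<.17); print('disc d',np.percentile(d[m],[0,1,99,100]).round(4),'ztop',np.nanmax(w[m][:,2]))
m=(l>-.02)&(l<.02)&(w[...,2]>.1)&(w[...,2]<.17)&(c.min(-1)>100); p=np.c_[d[m],w[m][:,2]]
A=np.c_[2*p,np.ones(len(p))]; s=np.linalg.lstsq(A,(p**2).sum(1),rcond=None)[0]; print('drum centre',s[:2],np.sqrt(s[2]+s[0]**2+s[1]**2))
print(np.histogram(l[(abs(d)<.055)&(w[...,2]>.12)],np.arange(-.15,.1,.005)))
E
```

```text
rod l [-0.1341 -0.1294 -0.0614 -0.06  ] d [-0.0003  0.0082  0.0163] z [0.1542 0.1566]
[-0.00408739  0.00770973]
disc d [-0.0539 -0.0503  0.0511  0.0539] ztop 0.16048267984481168
drum centre [-9.04733938e-05  1.04728787e-01] 0.039583127443511404
(array([    0,     0,     0,    87,   163,   153,   139,  6927, 12045,
        3666,  1788,  1736,  1321,   138,   120,   125,   119,   119,
         114,    49,    62,  1710,   559,   187,     2,   286,   365,
         375,   360,   350,   355,   353,   345,   340,   327,   340,
         151,     0,     0,   839,   378,   298,   299,   297,   294,
         268,   140,    29,     0]), array([-1.50000000e-01, -1.45000000e-01, -1.40000000e-01, -1.35000000e-01,
       -1.30000000e-01, -1.25000000e-01, -1.20000000e-01, -1.15000000e-01,
       -1.10000000e-01, -1.05000000e-01, -1.00000000e-01, -9.50000000e-02,
       -9.00000000e-02, -8.50000000e-02, -8.00000000e-02, -7.50000000e-02,
       -7.00000000e-02, -6.50000000e-02, -6.00000000e-02, -5.50000000e-02,
       -5.00000000e-02, -4.50000000e-02, -4.00000000e-02, -3.50000000e-02,
       -3.00000000e-02, -2.50000000e-02, -2.00000000e-02, -1.50000000e-02,
       -1.00000000e-02, -5.00000000e-03,  1.38777878e-16,  5.00000000e-03,
        1.00000000e-02,  1.50000000e-02,  2.00000000e-02,  2.50000000e-02,
        3.00000000e-02,  3.50000000e-02,  4.00000000e-02,  4.50000000e-02,
        5.00000000e-02,  5.50000000e-02,  6.00000000e-02,  6.50000000e-02,
        7.00000000e-02,  7.50000000e-02,  8.00000000e-02,  8.50000000e-02,
        9.00000000e-02,  9.50000000e-02]))
```

Call:
carry_out:
  deltas: [0.35,-0.03,0,0,0,0,0.2,0.4,0,0,0,0,0,0.2,0.4,0,0,0,0,0,0.2,0.4,0,0,0,0,0,0.2,0.3,0,0,0,0,0,0.2,0,0,0,0,0,0,0.2,0,0,0,0,0,0,-1,0,0,0,0,0,0,-1,0,0,0,0,0,0,-1,0,0,0,0,0,0,-1]

```text
clock: 3.08
position: [0.4933, 0.1025, 0.1288]
ee_rot: [0.702, 0.091, 0.701, -0.091]
contact_force: [-0.4, -0.1, -0.3]
width: -0.0
```

```bash
python3 - <<'E'
from h import *
plan([0.4924,0.103,0.128],target(-.2575+np.pi/2))
im=grab('wrist','wrist2')
cv2.imwrite('pics/w2.png',cv2.resize(im['color'][:,:,::-1],None,fx=1.5,fy=1.5))
E
```

```text
clock 3.075 pos [0.4933 0.1025 0.1288] w -0.0 F [-0.4 -0.1 -0.3] q [ 0.07  0.23  1.77  0.    1.14 -1.25]
turn deg (tool) [-0.    0.04 -0.02] units [-0.    0.01 -0.  ]
shift cur axes units [ 0.013  0.004 -0.017] after-turn axes [ 0.013  0.004 -0.017]
```

View pics/w2.png

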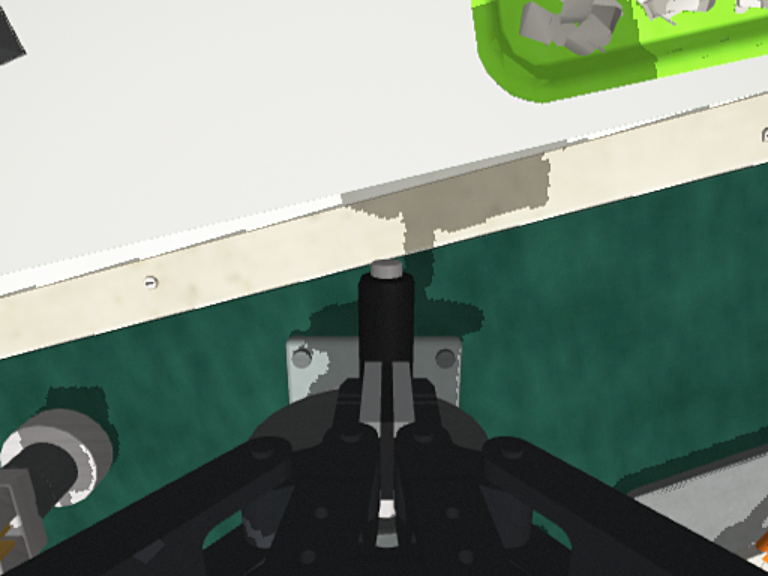

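```bash
python3 - <<'E'
from h import *
im=np.load('wrist2.npz'); w=cloud(im)
for v in (180,195,210,225,238,245,250,260,270,280): print(v,[ (u,w[v,u].round(3).tolist()) for u in (245,257,270)])
print(readout.get_state()['width'])
for n in ('scene','side'):
    im=grab(n,n+'2'); 
    u,v=(175,143) if n=='scene' else (285,228)
    cv2.imwrite('pics/%s2c.png'%n,cv2.resize(im['color'][v-60:v+60,u-80:u+80,::-1],None,fx=5,fy=5,interpolation=cv2.INTER_CUBIC))
E
```

```text
180 [(245, [0.494, 0.091, -0.002]), (257, [0.458, 0.112, 0.151]), (270, [0.5, 0.113, -0.002])]
195 [(245, [0.463, 0.105, 0.154]), (257, [0.463, 0.111, 0.156]), (270, [0.466, 0.116, 0.153])]
210 [(245, [0.47, 0.103, 0.153]), (257, [0.47, 0.109, 0.156]), (270, [0.473, 0.115, 0.153])]
225 [(245, [0.477, 0.101, 0.152]), (257, [0.477, 0.107, 0.156]), (270, [0.48, 0.113, 0.152])]
238 [(245, [0.483, 0.1, 0.153]), (257, [0.484, 0.105, 0.155]), (270, [0.487, 0.111, 0.153])]
245 [(245, [0.482, 0.101, 0.164]), (257, [0.483, 0.106, 0.165]), (270, [0.484, 0.111, 0.165])]
250 [(245, [0.481, 0.101, 0.17]), (257, [0.483, 0.106, 0.17]), (270, [0.484, 0.111, 0.17])]
260 [(245, [0.482, 0.101, 0.178]), (257, [0.483, 0.106, 0.178]), (270, [0.484, 0.111, 0.178])]
270 [(245, [0.482, 0.101, 0.186]), (257, [0.483, 0.106, 0.185]), (270, [0.484, 0.11, 0.186])]
280 [(245, [0.482, 0.102, 0.193]), (257, [0.484, 0.106, 0.192]), (270, [0.485, 0.11, 0.192])]
-0.00040432871094071084
```

View pics/scene2c.png

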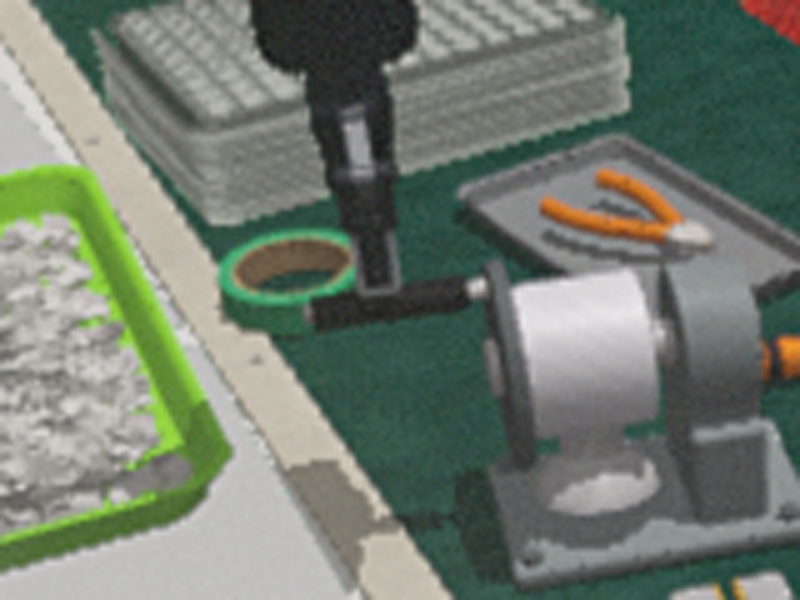

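View pics/side2c.png

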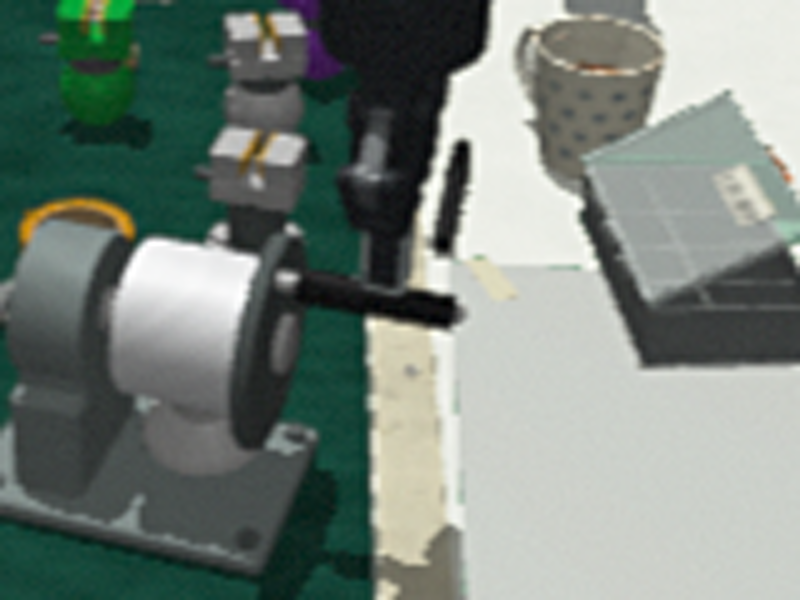

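```bash
python3 - <<'E'
from h import *
for n,(u0,v0,us,vs) in dict(scene2=(95,83,[370,380,390],[240,260,275,285,290,295,300,310]),side2=(205,168,[375,385,395,400],[250,265,275,283,288,293,300,308])).items():
    im=np.load(n+'.npz'); w=cloud(im)
    for v in vs: print(n,v,[(u,w[int(round(v0+v/5)),int(round(u0+u/5))].round(3).tolist()) for u in us])
    # all points in vertical col around tcp
    m=(np.hypot(w[...,0]-.4933,w[...,1]-.1025)<.02)
    z=w[m][:,2]; print(n,'z hist',np.histogram(z,np.arange(.1,.26,.01))[0])
E
```

```text
scene2 240 [(370, [0.49, 0.096, 0.185]), (380, [0.493, 0.086, 0.188]), (390, [0.5, 0.095, 0.182])]
scene2 260 [(370, [0.487, 0.09, 0.178]), (380, [0.491, 0.088, 0.177]), (390, [0.498, 0.095, 0.172])]
scene2 275 [(370, [0.486, 0.091, 0.169]), (380, [0.491, 0.089, 0.169]), (390, [0.495, 0.088, 0.167])]
scene2 285 [(370, [0.486, 0.093, 0.162]), (380, [0.49, 0.09, 0.162]), (390, [0.496, 0.094, 0.159])]
scene2 290 [(370, [0.487, 0.098, 0.157]), (380, [0.492, 0.097, 0.156]), (390, [0.496, 0.095, 0.156])]
scene2 295 [(370, [0.487, 0.101, 0.152]), (380, [0.491, 0.098, 0.153]), (390, [0.495, 0.093, 0.154])]
scene2 300 [(370, [0.486, 0.099, 0.151]), (380, [0.491, 0.097, 0.15]), (390, [0.495, 0.093, 0.151])]
scene2 310 [(370, [0.485, 0.096, 0.147]), (380, [0.489, 0.094, 0.147]), (390, [0.494, 0.093, 0.146])]
scene2 z hist [ 0  0  0  4 49 54 29 29 35  6  2  0  4  2  1]
side2 250 [(375, [0.499, 0.115, 0.183]), (385, [0.494, 0.117, 0.185]), (395, [0.49, 0.119, 0.186]), (400, [0.487, 0.115, 0.184])]
side2 265 [(375, [0.498, 0.116, 0.176]), (385, [0.494, 0.116, 0.176]), (395, [0.489, 0.116, 0.176]),
[... 172 characters left out ...]
375, [0.497, 0.108, 0.159]), (385, [0.493, 0.115, 0.164]), (395, [0.489, 0.116, 0.165]), (400, [0.486, 0.112, 0.163])]
side2 288 [(375, [0.497, 0.106, 0.155]), (385, [0.492, 0.108, 0.157]), (395, [0.488, 0.11, 0.158]), (400, [0.486, 0.109, 0.158])]
side2 293 [(375, [0.497, 0.106, 0.152]), (385, [0.492, 0.106, 0.153]), (395, [0.488, 0.108, 0.154]), (400, [0.485, 0.109, 0.155])]
side2 300 [(375, [0.497, 0.109, 0.152]), (385, [0.492, 0.111, 0.153]), (395, [0.488, 0.109, 0.152]), (400, [0.485, 0.11, 0.153])]
side2 308 [(375, [0.497, 0.111, 0.147]), (385, [0.492, 0.112, 0.148]), (395, [0.487, 0.113, 0.149]), (400, [0.485, 0.113, 0.149])]
side2 z hist [ 0  0  0  0 34 71 23 36 40  9 10  5 10  9  2]
```

```bash
python3 - <<'E'
from h import *
for f,pos in (('wrist0',[.2585,.513,.2025]),('wrist1',[.493,.1045,.239])):
    im=np.load(f+'.npz'); w=cloud(im)
    m=(np.hypot(w[...,0]-pos[0],w[...,1]-pos[1])<.06)&(w[...,2]>pos[2]-.05)
    z=w[m][:,2]-pos[2]; print(f,np.histogram(z,np.arange(-.05,.1,.01))[0],z.min())
    v,u=np.nonzero(m); i=np.argsort(z)[:6]; print([(u[k],v[k],w[v[k],u[k]].round(3).tolist()) for k in i])
E
```

```text
wrist0 [   0    0    0    0    0    0    0    0    0  919 1649 2074 2048 2133
 5253] 0.04001911972141631
[(np.int64(356), np.int64(282), [0.283, 0.55, 0.243]), (np.int64(356), np.int64(277), [0.28, 0.551, 0.243]), (np.int64(358), np.int64(261), [0.273, 0.555, 0.243]), (np.int64(158), np.int64(267), [0.237, 0.477, 0.243]), (np.int64(157), np.int64(262), [0.235, 0.478, 0.243]), (np.int64(158), np.int64(268), [0.237, 0.477, 0.243])]
wrist1 [   0    0    0    0    0    0    0    1  549 1086 1368 1693 2222 9723
 4507] 0.029607545113049194
[(np.int64(201), np.int64(250), [0.481, 0.081, 0.269]), (np.int64(202), np.int64(273), [0.493, 0.079, 0.269]), (np.int64(202), np.int64(266), [0.489, 0.08, 0.269]), (np.int64(314), np.int64(250), [0.494, 0.131, 0.269]), (np.int64(314), np.int64(256), [0.497, 0.131, 0.27]), (np.int64(202), np.int64(268), [0.49, 0.079, 0.27])]
```

Call:
carry_out:
  deltas: [-0.05,0,0,0,0,0,0.2,0,0,0,0,0,0,0.2,0,0,0,0,0,0,0.2,0,0,0,0,0,0,0.2,0.25,0,0,0,0,0,0.2,0.27,0,0,0,0,0,0.2,0,0,0,0,0,0,0.2,0,0,0,0,0,0,-1,0,0,0,0,0,0,-1,0,0,0,0,0,0,-1]
  newtons: 25

```text
clock: 4.47
position: [0.4935, 0.1025, 0.1006]
ee_rot: [0.702, 0.091, 0.701, -0.091]
contact_force: [1.3, -0.3, -0.4]
width: 0.0171
```

Call:
carry_out:
  deltas: [0,0,0,0,0,0,-1,0,0,0,0,0,0,-1]

```text
clock: 4.72
position: [0.4935, 0.1025, 0.1006]
ee_rot: [0.702, 0.091, 0.701, -0.091]
contact_force: [0.7, -0.7, 1.7]
width: 0.017
```

```bash
python3 - <<'E'
from h import *
plan([0.4924,0.103,0.128],target(-.2575+np.pi/2))
im=grab('wrist','wrist3')
cv2.imwrite('pics/w3.png',cv2.resize(im['color'][:,:,::-1],None,fx=1.5,fy=1.5))
E
```

```text
clock 4.725 pos [0.4935 0.1025 0.1006] w 0.017 F [ 0.7 -0.7  1.7] q [ 0.07  0.25  1.81 -0.    1.07 -1.25]
turn deg (tool) [ 0.01  0.06 -0.02] units [ 0.    0.02 -0.  ]
shift cur axes units [-0.456  0.004 -0.02 ] after-turn axes [-0.456  0.004 -0.02 ]
```

View pics/w3.png

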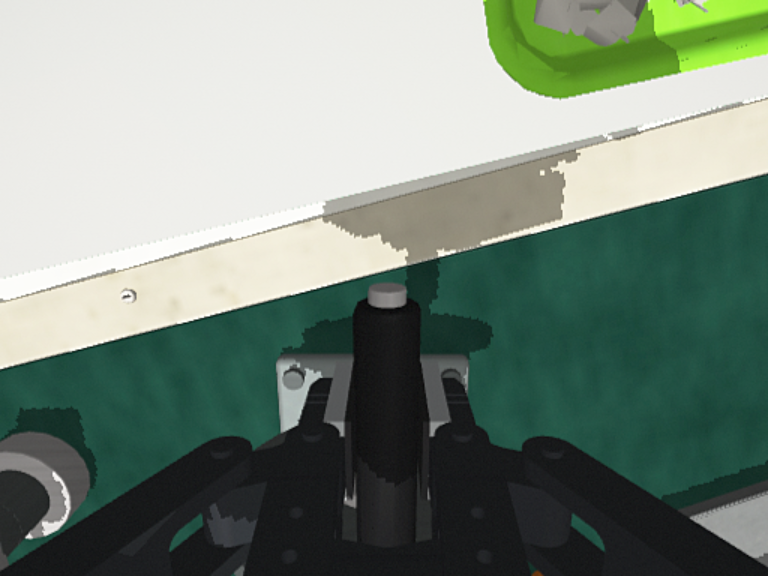

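```bash
python3 - <<'E'
import numpy as np
q=np.linspace(2.955,0,19); p=np.c_[43*np.cos(q),43*np.sin(q)]/60  # x tool (down)= -h = 43cos q
acc=p[0].copy()
for t in p[1:]:
    d=np.round(t-acc,2); acc+=d; print(d[0],d[1])
E
```

```text
0.03 0.11
0.05 0.11
0.07 0.1
0.08 0.08
0.09 0.07
0.11 0.06
0.11 0.03
0.11 0.02
0.12 0.0
0.12 -0.02
0.11 -0.04
0.1 -0.06
0.09 -0.07
0.08 -0.09
0.07 -0.09
0.04 -0.11
0.03 -0.12
0.01 -0.11
```

Call:
carry_out:
  deltas: [0.03,0.11,0,0,0,0,-1,0.05,0.11,0,0,0,0,-1,0.07,0.1,0,0,0,0,-1,0.08,0.08,0,0,0,0,-1,0.09,0.07,0,0,0,0,-1,0.11,0.06,0,0,0,0,-1,0,0,0,0,0,0,-1]

```text
clock: 5.65
position: [0.5017, 0.1336, 0.0735]
ee_rot: [0.701, 0.091, 0.701, -0.091]
contact_force: [3.2, -0.9, -1.6]
width: 0.0172
```

```bash
python3 - <<'E'
from h import *
s=readout.get_state(); yaw=-.2575; n=np.array([-np.sin(yaw),np.cos(yaw)]);p=s['position']-[.4935,.1025,.1006]
print('d',p[:2]@n,'z',p[2],s['contact_force'],s['width'], 'expected', 43*np.sin(1.97)-8, -43*np.cos(1.97)-42.3)
im=grab('scene','scene4'); cv2.imwrite('pics/s4.png',cv2.resize(im['color'][80:210,120:290,::-1],None,fx=4,fy=4))
E
```

```text
d 0.032166243345477755 z -0.027134484848012702 [ 3.15790864 -0.87665458 -1.55203742] 0.01722497263514845 expected 31.618944666230007 -25.58655560531566
```

View pics/s4.png

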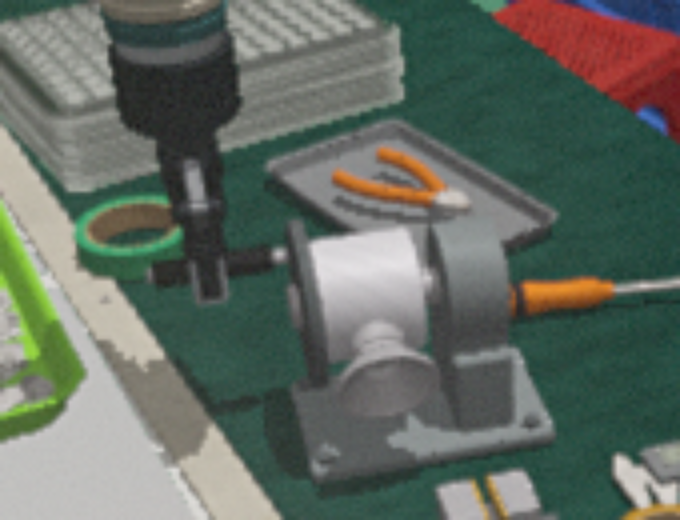

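```bash
python3 - <<'E'
from h import *
im=np.load('side0.npz'); w=cloud(im); c=im['color'].astype(int)
m=(c[...,1]>c[...,0]+40)&(c[...,1]>c[...,2]+15)&(w[...,1]>.1)&(w[...,1]<.4)&(w[...,0]>.45)&(w[...,0]<.8)&(w[...,2]>.015); print(m.sum(),w[m].min(0),w[m].max(0))
E
```

```text
335 [0.47435397 0.34288707 0.01566379] [0.56769696 0.39940346 0.02750659]
```

Call:
carry_out:
  deltas: [0.11,0.03,0,0,0,0,-1,0.11,0.02,0,0,0,0,-1,0.12,0,0,0,0,0,-1,0.12,-0.02,0,0,0,0,-1]

```text
clock: 6.2
position: [0.5021, 0.1346, 0.0466]
ee_rot: [0.702, 0.09, 0.701, -0.091]
contact_force: [3.4, -3.8, 4.6]
width: 0.0172
```

Call:
carry_out:
  deltas: [0.11,-0.04,0,0,0,0,-1,0.1,-0.06,0,0,0,0,-1,0.09,-0.07,0,0,0,0,-1,0.08,-0.09,0,0,0,0,-1,0.07,-0.09,0,0,0,0,-1,0.04,-0.11,0,0,0,0,-1,0.03,-0.12,0,0,0,0,-1,0.01,-0.11,0,0,0,0,-1,0,0,0,0,0,0,-1,0,0,0,0,0,0,-1]

```text
clock: 7.45
position: [0.4916, 0.0952, 0.0153]
ee_rot: [0.702, 0.091, 0.701, -0.091]
contact_force: [2.9, -2.4, 7.3]
width: 0.0171
```

```bash
python3 - <<'E'
from h import *
s=readout.get_state(); yaw=-.2575; n=np.array([-np.sin(yaw),np.cos(yaw)]);a=np.array([np.cos(yaw),np.sin(yaw)])
p=s['position']; print('d abs',(p[:2]-[.5842,.0706])@n,'l',(p[:2]-[.5842,.0706])@a,p,s['contact_force'],s['width'])
im=grab('scene','scene5'); cv2.imwrite('pics/s5.png',cv2.resize(im['color'][80:210,120:290,::-1],None,fx=4,fy=4))
w=cloud(im);c=im['color'].astype(int)
im=grab('side','side5'); cv2.imwrite('pics/d5.png',cv2.resize(im['color'][150:290,150:330,::-1],None,fx=4,fy=4))
E
```

```text
d abs 0.0002558693403508281 l -0.0958169081881177 [0.49160737 0.09524853 0.01532363] [ 2.86496737 -2.38353742  7.26765952] 0.017111354181462157
```

View pics/s5.png

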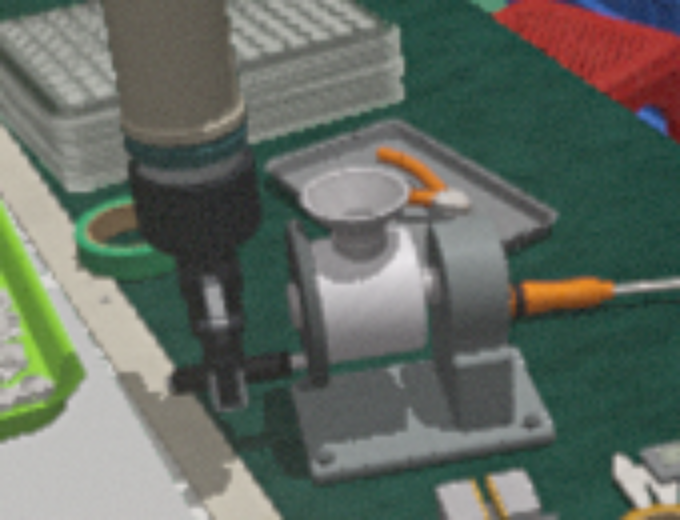

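View pics/d5.png

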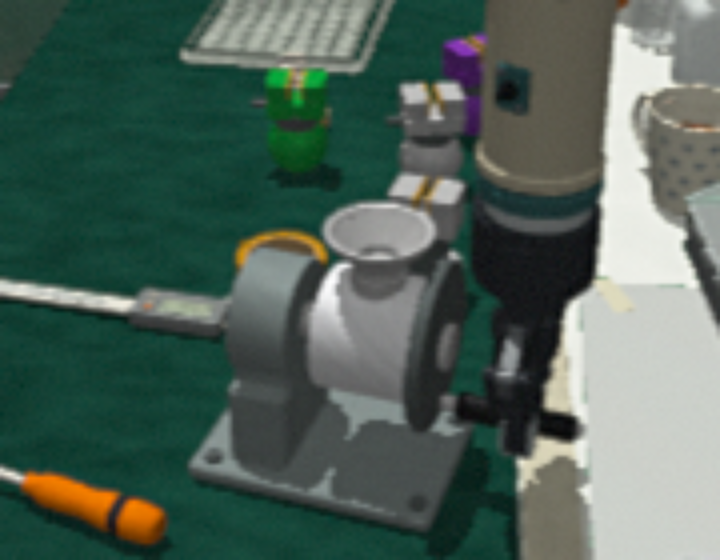

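```bash
cat > cup.py <<'E'
from h import *
from scipy.optimize import least_squares
def cup(fs):
    yaw=-.2575; a=np.array([np.cos(yaw),np.sin(yaw)]); n=np.array([-a[1],a[0]]); o=np.array([.5842,.0706])
    for f in fs:
        im=np.load(f+'.npz'); w=cloud(im)
        l=(w[...,:2]-o)@a; d=(w[...,:2]-o)@n; z=w[...,2]
        m=(np.abs(l)<.045)&(np.abs(d)<.045)&(z>.178)&(z<.19)
        rect=cv2.fitEllipse(np.c_[l[m],d[m]].astype(np.float32)*1000) if m.sum()>10 else None
        print(f,m.sum(),'rim l',np.percentile(l[m],[0,2,98,100]).round(4),'d',np.percentile(d[m],[0,2,98,100]).round(4),'zmean',z[m].mean())
        A=np.c_[l[m],d[m],np.ones(m.sum())]; s=np.linalg.lstsq(A,z[m],rcond=None)[0]; print('tilt deg about l (dz/dd)',np.degrees(s[1]),'dz/dl',np.degrees(s[0]))
        # cone walls: inside points rim<..; fit: axis through point (l0,d0), tilt t; cone 45deg: radius = k + h
        m=(np.hypot(l,d)<.029)&(z>.158)&(z<.177)
        P=np.c_[l[m],d[m],z[m]]
        def res(t):
            # rotate about axle by t[2]
            c,s_=np.cos(t[2]),np.sin(t[2]); dd=P[:,1]-t[1]; zz=P[:,2]-.105
            d2=c*dd+s_*zz; z2=-s_*dd+c*zz
            return (np.hypot(P[:,0]-t[0],d2)-(z2-t[3]))/1.414
        r=least_squares(res,[0,0,0,.05],loss='soft_l1',f_scale=.001); print('cone',m.sum(),r.x.round(4),'deg',np.degrees(r.x[2]),'rms',np.sqrt(np.mean(r.fun**2)))
E
python3 -c "
from cup import *
cup(['scene5','side5'])"
```

```text
scene5 84 rim l [-0.0338 -0.0324  0.0314  0.032 ] d [-0.0361 -0.0358  0.0299  0.0333] zmean 0.17915053229574485
tilt deg about l (dz/dd) 0.33416203814825085 dz/dl -0.138993469231929
cone 196 [-0.0012 -0.0079 -0.0341  0.0403] deg -1.95141392057874 rms 0.0015934737853575253
side5 121 rim l [-0.034  -0.0327  0.0303  0.0309] d [-0.0351 -0.0329  0.0316  0.0319] zmean 0.18063606492969855
tilt deg about l (dz/dd) 0.60337612626129 dz/dl -0.028461593270060755
cone 212 [-0.0018  0.0025  0.0062  0.0419] deg 0.3559897836541318 rms 0.0013984570352360845
```

Call:
carry_out:
  deltas: [0,0,0,0,0,0,0,0,0,0,0,0,0,0,0,0,0,0,0,0,0,0,0,0,0,0,0,0,-0.6,0,0,0,0,0,0,-0.9,0,-0.1,0,0,0,0,-0.9,0,-0.1,0,0,0,0,-0.9,0,-0.1,0,0,0,0,-0.7,0,0,0,0,0,0,0,0,0,0,0,0,0]

```text
clock: 8.8
position: [0.4757, 0.0998, 0.2586]
ee_rot: [0.704, 0.091, 0.698, -0.09]
contact_force: [0.4, -0.0, -0.8]
width: 0.0422
```

```bash
python3 - <<'E'
from cup import *
grab('scene','scene6');grab('side','side6');cup(['scene6','side6'])
# ball head yaw
for f in ('scene6','side6'):
    w=cloud(np.load(f+'.npz'))
    m=(w[...,2]>0.083)&(w[...,2]<0.102)&(np.hypot(w[...,0]-.561,w[...,1]+.3095)<0.045)
    p=w[m]; print(len(p),np.median(p,0).round(4),cv2.minAreaRect((p[:,:2]*1000).astype(np.float32)))
for psi in (11.8,):
  for sg in (1,-1): plan([.561,-.3095,.30],target(np.radians(psi+90),sg))
E
```

```text
scene6 81 rim l [-0.0336 -0.0326  0.0313  0.0322] d [-0.0363 -0.0341  0.0291  0.0313] zmean 0.17932928410391463
tilt deg about l (dz/dd) 0.603148121380042 dz/dl 0.04588445214463545
cone 197 [-0.0007 -0.0044  0.0045  0.0402] deg 0.2588205633751477 rms 0.0017039785813793447
side6 128 rim l [-0.0341 -0.0332  0.0302  0.0314] d [-0.035  -0.0327  0.0325  0.0344] zmean 0.18052539406661539
tilt deg about l (dz/dd) 0.8249760514566835 dz/dl 0.1705447258962616
cone 213 [-0.0021  0.0011 -0.0068  0.0416] deg -0.3923418011731937 rms 0.001504535915070095
402 [ 0.5591 -0.3135  0.0903] ((561.4943237304688, -310.5979919433594), (53.898895263671875, 37.477760314941406), 13.250720024108887)
87 [ 0.5639 -0.2996  0.0919] ((560.7610473632812, -307.05999755859375), (51.238895416259766, 36.68517303466797), 11.563152313232422)
clock 8.9 pos [0.4732 0.0996 0.2547] w 0.0427 F [-0.8 -0.3 -0.4] q [ 0.06  0.11  1.59  0.    1.44 -1.25]
turn deg (tool) [-2.654e+01 -2.000e-02 -1.000e-02] units [-6.64 -0.01 -0.  ]
shift cur axes units [-0.757 -6.222  3.149] after-turn axes [-0.756 -6.973  0.037]
clock 8.9 pos [0.4732 0.0996 0.2547] w 0.0427 F [-0.8 -0.3 -0.4] q [ 0.06  0.11  1.59  0.    1.44 -1.25]
turn deg (tool) [ 1.5346e+02 -1.0000e-02  3.0000e-02] units [ 3.836e+01 -0.000e+00  1.000e-02]
shift cur axes units [-0.757 -6.222  3.149] after-turn axes [-0.756  6.973 -0.037]
```

Call:
carry_out:
  deltas: [-0.3,-0.5,0.2,0,0,0,0.3,-0.25,-0.8,0.41,0,0,0,0.3,-0.2,-0.8,0.41,0,0,0,0.3,0,-0.8,0.41,0,0,0,0.3,0,-0.8,0.41,0,0,0,0.3,0,-0.8,0.41,0,0,0,0.3,0,-0.8,0.41,0,0,0,0.3,0,-0.8,0.41,0,0,0,0.3,0,-0.1,0.1,-1,0,0,0.3,0,0,0,-1,0,0,0.3]

```text
clock: 10.15
position: [0.5623, -0.3096, 0.2962]
ee_rot: [0.704, 0.043, 0.708, -0.04]
contact_force: [-0.4, 0.6, 0.1]
width: 0.0555
```

Call:
carry_out:
  deltas: [0,0,0,-1,0,0,0.3,0,0,0,-1,0,0,0.3,0,0,0,-1,0,0,0.3,0,0,0,-1,0,0,0.3,0,0,0,-0.6,0,0,0.3,0,0,0,0,0,0,0.3,0,0,0,0,0,0,0.3]

```text
clock: 11.02
position: [0.5626, -0.3084, 0.2985]
ee_rot: [0.703, -0.071, 0.704, 0.072]
contact_force: [-0.6, -0.2, 0.1]
width: 0.0553
```

```bash
python3 - <<'E'
from h import *
plan([.561,-.309,.30],target(np.radians(102)))
im=grab('wrist','wrist7'); cv2.imwrite('pics/w7.png',cv2.resize(im['color'][:,:,::-1],None,fx=1.5,fy=1.5))
w=cloud(im); c=im['color'].astype(int)
m=(w[...,2]>0.080)&(w[...,2]<0.102)&(np.hypot(w[...,0]-.561,w[...,1]+.3095)<0.05)
p=w[m]; print(len(p),np.median(p,0).round(4),cv2.minAreaRect((p[:,:2]*1000).astype(np.float32)))
v,u=np.nonzero(m); print(u.min(),u.max(),v.min(),v.max())
E
```

```text
clock 11.025 pos [ 0.5626 -0.3084  0.2985] w 0.0553 F [-0.6 -0.2  0.1] q [-0.61  0.35  1.17  0.    1.63 -2.38]
turn deg (tool) [-0.39 -0.1  -0.11] units [-0.1  -0.02 -0.03]
shift cur axes units [-0.024 -0.005 -0.028] after-turn axes [-0.024 -0.005 -0.028]
1289 [ 0.5603 -0.3099  0.0914] ((563.0477905273438, -309.7740173339844), (51.35091018676758, 35.73533630371094), 11.566514015197754)
240 271 137 182
```

View pics/w7.png

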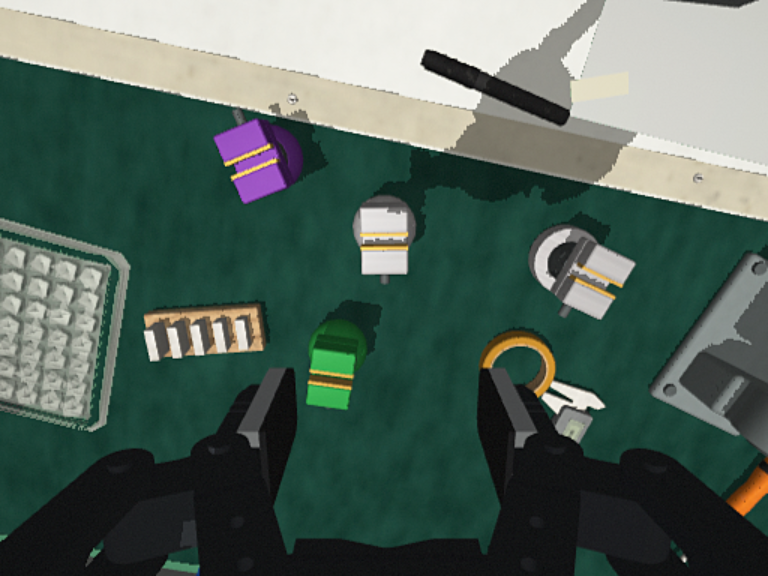

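Call:
carry_out:
  deltas: [0.5,-0.02,0,0,0,0,0.3,0.8,0,0,0,0,0,0.3,0.8,0,0,0,0,0,0.3,0.8,0,0,0,0,0,0.3,0.6,0,0,0,0,0,0.3,0,0,0,0,0,0,0.3]

```text
clock: 11.82
position: [0.5609, -0.3082, 0.0867]
ee_rot: [0.701, -0.07, 0.705, 0.073]
contact_force: [-0.3, 0.6, -1.0]
width: 0.0561
```

```bash
python3 - <<'E'
from h import *
plan([.5622,-.3095,.03],target(np.radians(101.7)))
im=grab('wrist','wrist8'); cv2.imwrite('pics/w8.png',cv2.resize(im['color'][:,:,::-1],None,fx=1.5,fy=1.5))
E
```

```text
clock 11.825 pos [ 0.5609 -0.3082  0.0867] w 0.0561 F [-0.3  0.6 -1. ] q [-0.61  0.46  1.53  0.    1.17 -2.39]
turn deg (tool) [-0.06 -0.3  -0.32] units [-0.02 -0.07 -0.08]
shift cur axes units [ 0.944 -0.031  0.021] after-turn axes [ 0.945 -0.026  0.016]
```

View pics/w8.png

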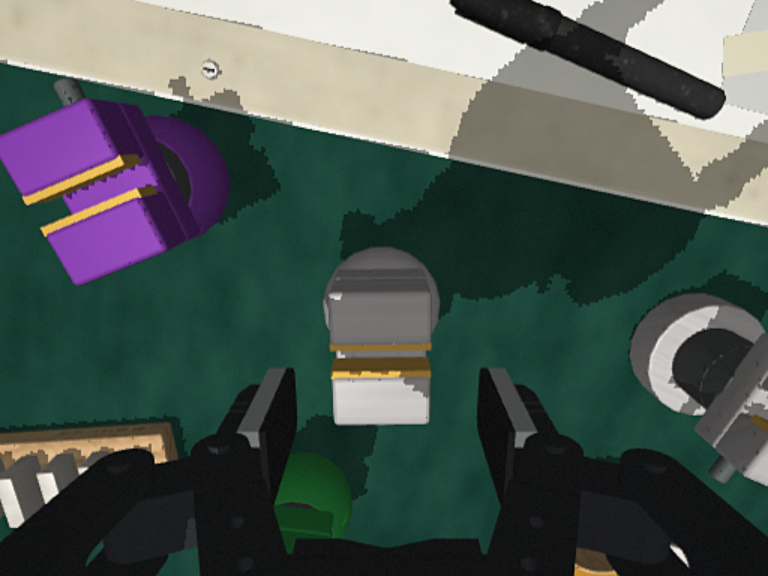

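Call:
carry_out:
  deltas: [0.5,-0.03,0.02,0,0,0,0.3,0.44,0,0,0,-0.07,-0.08,0.3,0,0,0,0,0,0,0.3,0,0,0,0,0,0,-1,0,0,0,0,0,0,-1,0,0,0,0,0,0,-1,0,0,0,0,0,0,-1]
  newtons: 50

```text
clock: 12.75
position: [0.5664, -0.312, 0.0362]
ee_rot: [0.707, -0.074, 0.7, 0.069]
contact_force: [0.1, 1.2, 7.3]
width: 0.0351
```

```bash
python3 - <<'E'
from h import *
plan([.5622,-.3095,.03],target(np.radians(101.7)))
im=grab('wrist','wrist9'); cv2.imwrite('pics/w9.png',cv2.resize(im['color'][:,:,::-1],None,fx=1.5,fy=1.5))
E
```

```text
clock 12.75 pos [ 0.5664 -0.312   0.0362] w 0.0351 F [0.1 1.2 7.3] q [-0.61  0.5   1.59  0.    1.04 -2.39]
turn deg (tool) [-0.05  0.48  0.48] units [-0.01  0.12  0.12]
shift cur axes units [ 0.102  0.055 -0.06 ] after-turn axes [ 0.103  0.055 -0.059]
```

View pics/w9.png

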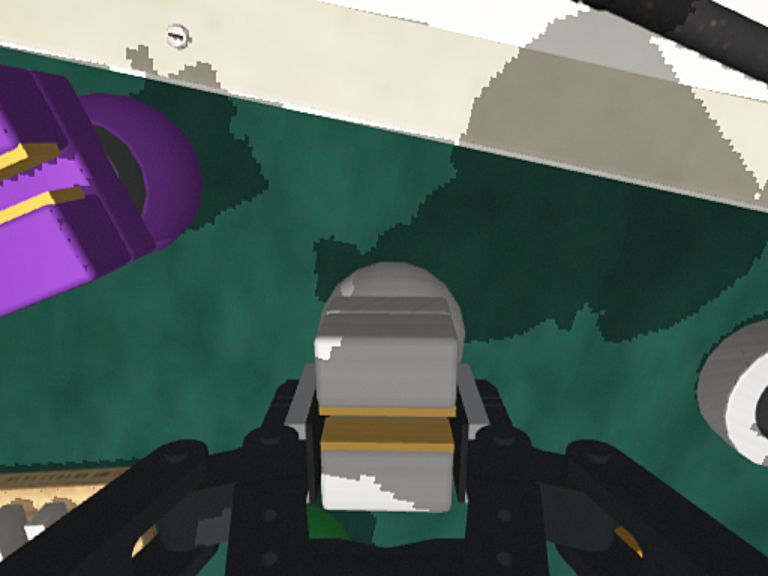

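Call:
carry_out:
  deltas: [-0.1,0,0,0,0,0,-1,-0.3,0,0,0,0,0,-1,-0.6,0,0,0,0,0,-1,-0.9,0,0,0,0,0,-1,-0.9,0,0,0,0,0,-1,-0.9,0,0,0,0,0,-1,-0.6,0,0,0,0,0,-1,0,0,0,0,0,0,-1,0,0,0,0,0,0,-1]

```text
clock: 13.92
position: [0.5622, -0.3095, 0.2893]
ee_rot: [0.704, -0.073, 0.703, 0.071]
contact_force: [-0.4, -0.3, -4.3]
width: 0.0353
```

```bash
python3 - <<'E'
from h import *
plan([.5828,.0700,.31],target(np.radians(101.7)))
plan([.5828,.0700,.31],target(-.2575+np.pi/2))
for n,(u,v) in dict(scene=(285,210),side=(257,150)).items():
    im=grab(n,n+'10'); cv2.imwrite('pics/%s10c.png'%n,cv2.resize(im['color'][max(0,v-75):v+75,u-90:u+90,::-1],None,fx=4,fy=4))
E
```

```text
clock 13.925 pos [ 0.5622 -0.3095  0.2893] w 0.0353 F [-0.4 -0.3 -4.3] q [-0.61  0.35  1.19 -0.    1.6  -2.39]
turn deg (tool) [-0.05  0.12  0.16] units [-0.01  0.03  0.04]
shift cur axes units [-0.359  6.125  1.614] after-turn axes [-0.345  6.124  1.619]
clock 13.925 pos [ 0.5622 -0.3095  0.2893] w 0.0353 F [-0.4 -0.3 -4.3] q [-0.61  0.35  1.19 -0.    1.6  -2.39]
turn deg (tool) [26.41  0.16  0.13] units [6.6  0.04 0.03]
shift cur axes units [-0.359  6.125  1.614] after-turn axes [-0.345  6.204 -1.279]
```

View pics/scene10c.png

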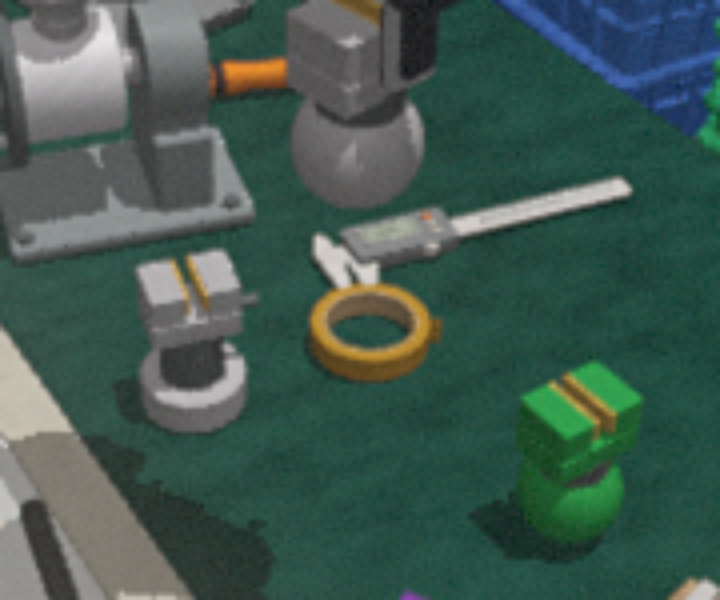

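View pics/side10c.png

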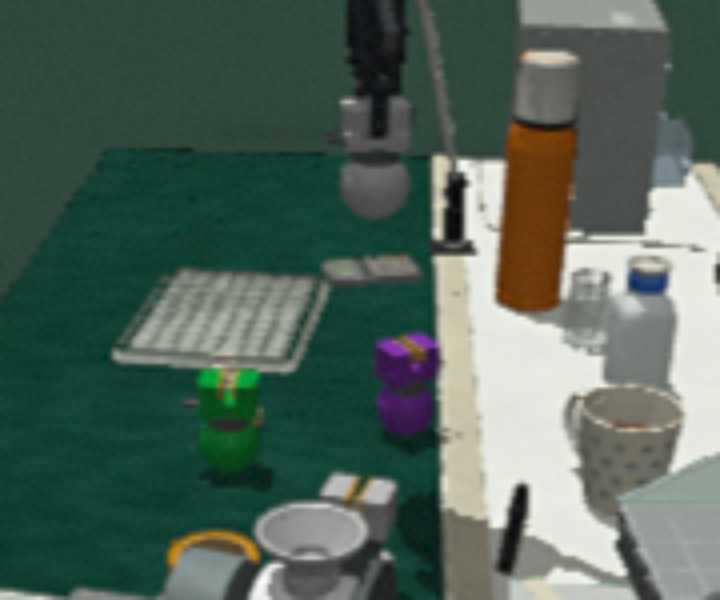

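Call:
carry_out:
  deltas: [-0.35,0.3,0.1,0,0,0,-1,0,0.7,0.18,0,0,0,-1,0,0.75,0.2,0,0,0,-1,0,0.75,0.2,0,0,0,-1,0,0.75,0.2,0,0,0,-1,0,0.75,0.2,0,0,0,-1,0,0.75,0.2,0,0,0,-1,0,0.7,0.18,0,0,0,-1,0,0.5,0.11,0,0,0,-1,0,0.17,0.04,0,0,0,-1]

```text
clock: 15.28
position: [0.5826, 0.0708, 0.309]
ee_rot: [0.704, -0.074, 0.703, 0.071]
contact_force: [0.6, -1.2, -2.7]
width: 0.0349
```

Call:
carry_out:
  deltas: [0,0,0,0,0,0,-1,0,0,0,0,0,0,-1,0,0,0,0,0,0,-1]

```text
clock: 15.65
position: [0.5836, 0.0678, 0.3109]
ee_rot: [0.705, -0.073, 0.702, 0.069]
contact_force: [0.1, 0.5, -3.3]
width: 0.0349
```

```bash
cat > ball.py <<'E'
from cup import *
def ball(k):
    s=readout.get_state(); p=s['position']
    allP=[]
    for n in ('scene','side'):
        im=grab(n,n+k); w=cloud(im); c=im['color'].astype(int)
        m=(np.hypot(w[...,0]-p[0],w[...,1]-p[1])<.035)&(w[...,2]>p[2]-.04)&(w[...,2]<p[2]+.01)
        P=w[m]; 
        def res(t): return np.linalg.norm(P-t,axis=1)-.028
        r=least_squares(res,[p[0],p[1],p[2]-.01],loss='soft_l1',f_scale=.001); print(n,len(P),'ball',r.x.round(4),'rel TCP',(r.x-p).round(4),'rms',np.sqrt(np.mean(r.fun**2)))
        allP.append(P)
        u,v=(225,110) if n=='scene' else (250,190)
        cv2.imwrite('pics/%s%sc.png'%(n,k),cv2.resize(im['color'][max(0,v-75):v+75,u-90:u+90,::-1],None,fx=4,fy=4))
    print('tcp',p,s['contact_force'],s['clock'])
E
python3 - <<'E'
from ball import *
ball('11'); cup(['scene11','side11'])
plan([.5828,.0700,.31],target(np.radians(101.7)))
E
```

```text
scene 393 ball [0.5793 0.0693 0.2998] rel TCP [-0.0043  0.0015 -0.0112] rms 0.0011517403858147133
side 363 ball [0.5791 0.0689 0.3018] rel TCP [-0.0045  0.0011 -0.0092] rms 0.0010041241791186651
tcp [0.58358503 0.06784132 0.31092938] [ 0.1483528   0.45139354 -3.33464519] 15.65
scene11 78 rim l [-0.0336 -0.0323  0.0314  0.0324] d [-0.0355 -0.0351  0.0303  0.032 ] zmean 0.1791981244033905
tilt deg about l (dz/dd) 0.22778540542672332 dz/dl -0.11768578978974553
cone 198 [-0.0009 -0.0079 -0.0318  0.0401] deg -1.8231367130215146 rms 0.0016013783419137316
side11 130 rim l [-0.0339 -0.033   0.0303  0.0315] d [-0.0362 -0.0336  0.0321  0.0329] zmean 0.18051999420151454
tilt deg about l (dz/dd) 1.0646595447794265 dz/dl -0.08998767112555067
cone 202 [-0.0022  0.0015 -0.0002  0.0415] deg -0.013294525196162761 rms 0.0013027338382372944
clock 15.75 pos [0.5836 0.0681 0.3111] w 0.0353 F [-0.2  0.2 -3.7] q [ 0.    0.25  1.28 -0.    1.61 -1.77]
turn deg (tool) [-0.12  0.29  0.33] units [-0.03  0.07  0.08]
shift cur axes units [ 0.018  0.033 -0.007] after-turn axes [ 0.018  0.033 -0.007]
```

View pics/scene11c.png

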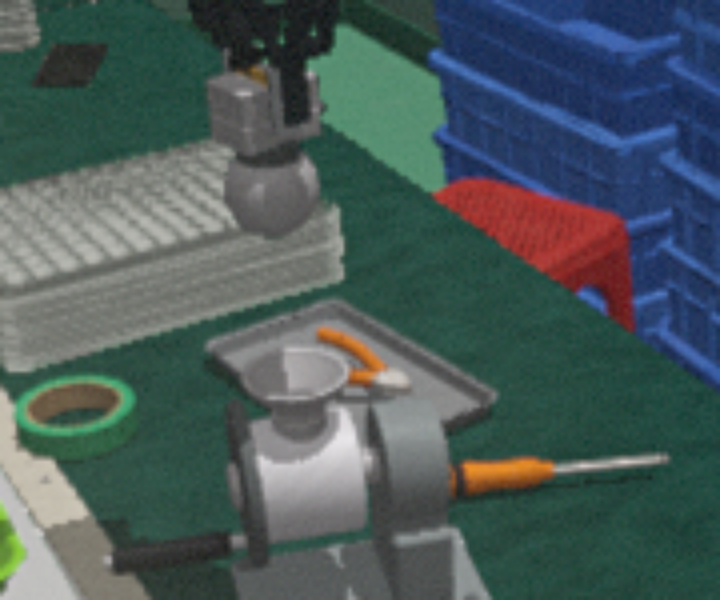

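View pics/side11c.png

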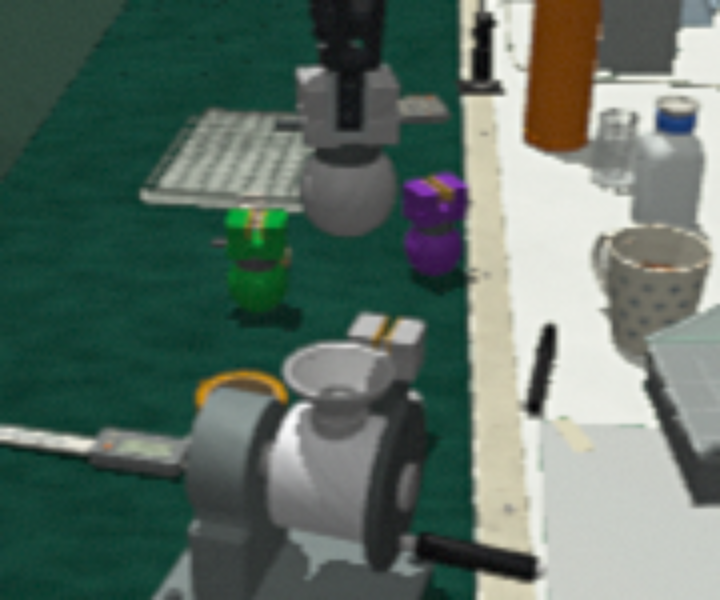

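Call:
carry_out:
  deltas: [0.3,0,0.06,0,0,0,-1,0.4,0,0,0,0,0,-1,0.3,0,0,0,0,0,-1,0.2,0,0,0,0,0,-1,0,0,0,0,0,0,-1,0,0,0,0,0,0,-1]

```text
clock: 16.5
position: [0.5881, 0.0694, 0.2399]
ee_rot: [0.706, -0.074, 0.701, 0.07]
contact_force: [0.4, -0.2, -3.7]
width: 0.0353
```

```bash
python3 - <<'E'
from ball import *
ball('12')
E
```

```text
scene 339 ball [0.5839 0.0708 0.2286] rel TCP [-0.0042  0.0014 -0.0113] rms 0.0012843566563068942
side 328 ball [0.5836 0.0703 0.2307] rel TCP [-0.0045  0.0009 -0.0092] rms 0.0009906046688913385
tcp [0.5880846  0.06939025 0.23993495] [ 0.35113829 -0.18734897 -3.70539218] 16.5
```

View pics/scene12c.png

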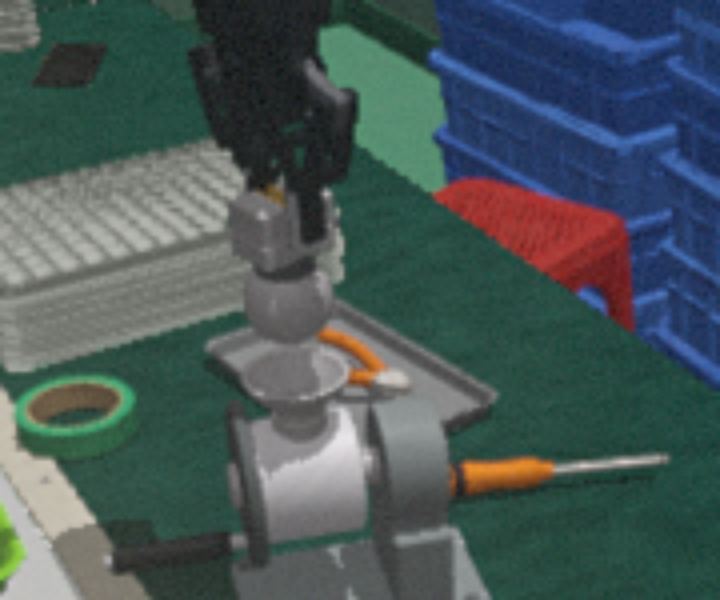

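View pics/side12c.png

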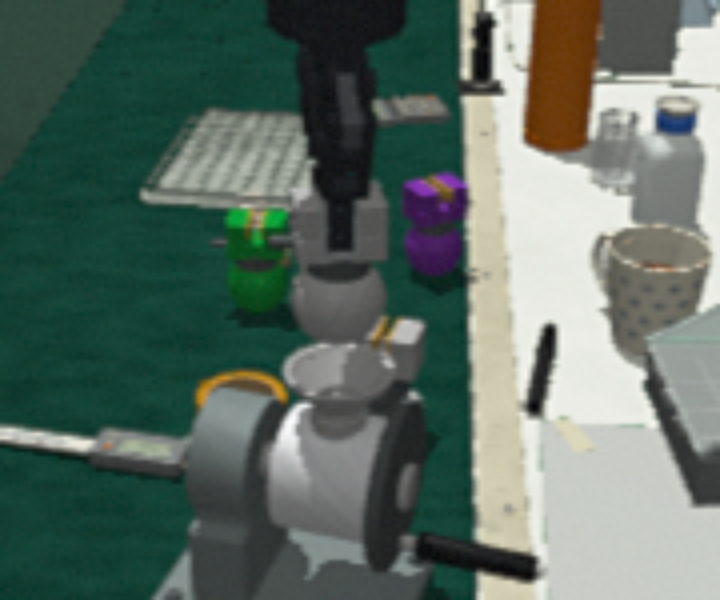

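Call:
carry_out:
  deltas: [0.2,-0.01,-0.03,0,0,0,-1,0.2,0,0,0,0,0,-1,0.08,0,0,0,0,0,-1,0.04,0,0,0,0,0,-1,0,0,0,0,0,0,-1]

```text
clock: 17.23
position: [0.5861, 0.0684, 0.2077]
ee_rot: [0.705, -0.074, 0.702, 0.07]
contact_force: [0.3, -0.6, -2.9]
width: 0.035
```

Call:
carry_out:
  deltas: [0.04,0,0,0,0,0,-1,0.03,0,0,0,0,0,-1,0.02,0,0,0,0,0,-1,0,0,0,0,0,0,-1]

```text
clock: 17.73
position: [0.586, 0.0684, 0.2024]
ee_rot: [0.705, -0.074, 0.702, 0.07]
contact_force: [-0.4, -1.0, -3.6]
width: 0.0352
```

```bash
python3 - <<'E'
from h import *
s=readout.get_state(); print(s['position'],s['contact_force'],s['moment'])
E
```

```text
[0.58597232 0.06837852 0.20235186] [-0.3858082  -1.01414802 -3.64459516] [ 0.04325108 -0.04173722 -0.00073563]
```

Call:
carry_out:
  deltas: [0.02,0,0,0,0,0,-1,0,0,0,0,0,0,-1,0.02,0,0,0,0,0,-1,0,0,0,0,0,0,-1]

```text
clock: 18.23
position: [0.5862, 0.0684, 0.2]
ee_rot: [0.705, -0.074, 0.701, 0.07]
contact_force: [0.3, 0.3, -2.7]
width: 0.0351
```

Call:
carry_out:
  deltas: [0.015,0,0,0,0,0,-1,0,0,0,0,0,0,-1,0.015,0,0,0,0,0,-1,0,0,0,0,0,0,-1]

```text
clock: 18.73
position: [0.5869, 0.0682, 0.1989]
ee_rot: [0.706, -0.074, 0.701, 0.07]
contact_force: [1.6, -0.8, 0.1]
width: 0.0353
```

Call:
carry_out:
  deltas: [0.015,0,0.01,0,0,0,-1,0,0,0,0,0,0,-1]

```text
clock: 18.98
position: [0.5874, 0.0682, 0.1985]
ee_rot: [0.706, -0.074, 0.701, 0.07]
contact_force: [1.3, -1.3, 5.2]
width: 0.0353
```

```bash
python3 - <<'E'
from ball import *
ball('13'); plan([.5828,.0700,.31],target(np.radians(101.7)))
E
```

```text
scene 390 ball [0.583  0.0674 0.1843] rel TCP [-0.0045 -0.0007 -0.0141] rms 0.002335264512988724
side 374 ball [0.5831 0.0706 0.1858] rel TCP [-0.0043  0.0024 -0.0126] rms 0.0021808595242161825
tcp [0.58742112 0.06818633 0.1984518 ] [ 1.26269468 -1.29682488  5.20105069] 18.975
clock 19.075 pos [0.5874 0.0682 0.1984] w 0.0351 F [ 1.3 -1.3  5.1] q [ 0.    0.3   1.48 -0.01  1.35 -1.77]
turn deg (tool) [-0.04  0.41  0.38] units [-0.01  0.1   0.09]
shift cur axes units [-1.86   0.033 -0.056] after-turn axes [-1.859  0.045 -0.069]
```

View pics/side13c.png

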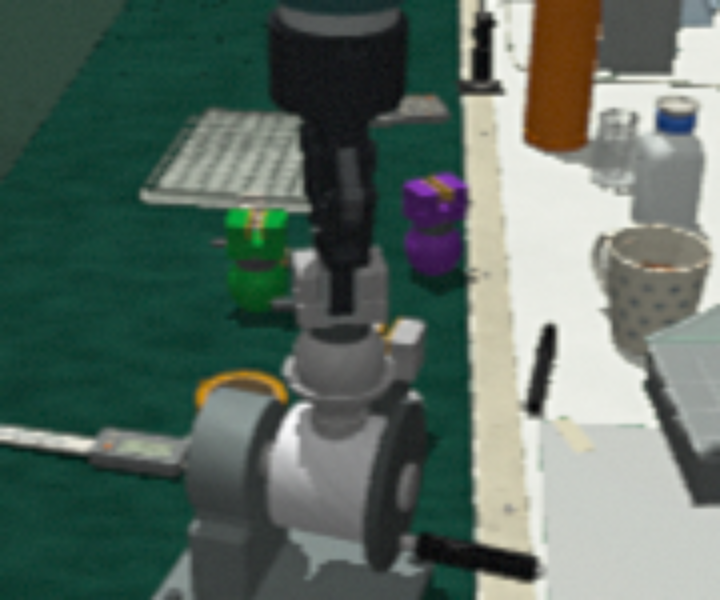

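View pics/scene13c.png

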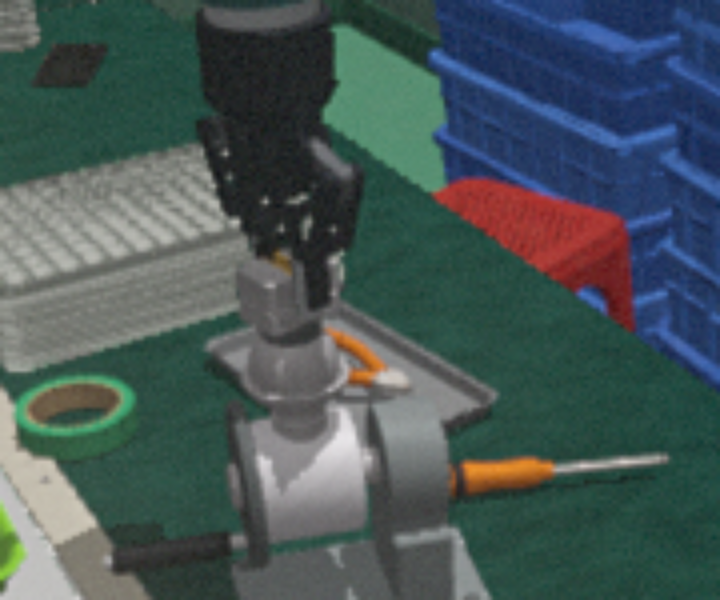

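Call:
carry_out:
  deltas: [-0.01,0,0,0,0,0,-1,0,0,0,0,0,0,-0.05,0,0,0,0,0,0,0.1,0,0,0,0,0,0,0.2,0,0,0,0,0,0,0.2]
  newtons: 20

```text
clock: 19.7
position: [0.5864, 0.0686, 0.1977]
ee_rot: [0.705, -0.073, 0.702, 0.07]
contact_force: [0.9, 0.4, -0.5]
width: 0.0515
```

```bash
python3 - <<'E'
from h import *
s=readout.get_state(); print(s['position'],s['contact_force'],s['width'])
im=grab('wrist','wrist14'); cv2.imwrite('pics/w14.png',cv2.resize(im['color'][:,:,::-1],None,fx=1.5,fy=1.5))
E
```

```text
[0.5864273  0.06864382 0.1976699 ] [ 0.88387351  0.42668598 -0.49789794] 0.05150727391636725
```

View pics/w14.png

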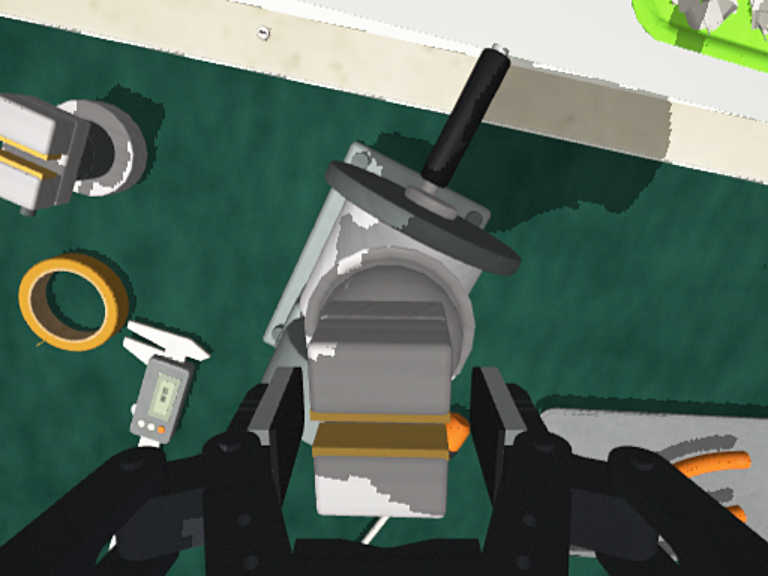

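Call:
carry_out:
  deltas: [-0.2,0,0,0,0,0,0.25,-0.4,0,0,0,0,0,0.25,-0.6,0,0,0,0,0,0.25,-0.6,0,0,0,0,0,0.25,-0.3,0,-0.4,0,0,0,0.25,0,0,-0.5,0,0,0,0.25,0,0,0,0,0,0,0.25]

```text
clock: 20.62
position: [0.5317, 0.058, 0.3256]
ee_rot: [0.706, -0.074, 0.701, 0.07]
contact_force: [-0.1, -0.3, 0.3]
width: 0.0534
```

```bash
python3 - <<'E'
from cup import *
s=readout.get_state(); print(s['position'],s['contact_force'],s['clock'])
P=[]
for n in ('scene','side'):
    im=grab(n,n+'15'); w=cloud(im)
    u,v=(225,120) if n=='scene' else (250,200)
    cv2.imwrite('pics/%s15c.png'%n,cv2.resize(im['color'][v-75:v+75,u-90:u+90,::-1],None,fx=4,fy=4))
    m=(np.hypot(w[...,0]-.583,w[...,1]-.07)<.045)&(w[...,2]>.24)&(w[...,2]<.265)
    p=w[m]; print(n,'top z',np.percentile(p[:,2],[5,50,95,99]).round(4),cv2.minAreaRect((p[p[:,2]>.247][:,:2]*1000).astype(np.float32)))
    q=p[p[:,2]>np.percentile(p[:,2],50)]; s=np.linalg.lstsq(np.c_[q[:,:2],np.ones(len(q))],q[:,2],rcond=None)[0]; print('tilt deg',np.degrees(s[:2]))
    m=(np.hypot(w[...,0]-.583,w[...,1]-.07)<.03)&(w[...,2]>.184)&(w[...,2]<.212); q=w[m]
    r=least_squares(lambda t:np.linalg.norm(q-t,axis=1)-.028,[.583,.07,.189],loss='soft_l1',f_scale=.001); print('ball',len(q),r.x.round(4))
    m=(w[...,2]>0.083)&(w[...,2]<0.102)&(np.hypot(w[...,0]-.557,w[...,1]+.138)<0.05); print('flat',cv2.minAreaRect((w[m][:,:2]*1000).astype(np.float32)))
im=grab('wrist','wrist15'); cv2.imwrite('pics/w15.png',cv2.resize(im['color'][:,:,::-1],None,fx=1.5,fy=1.5))
w=cloud(im); m=(np.hypot(w[...,0]-.583,w[...,1]-.07)<.05)&(w[...,2]>.235)&(w[...,2]<.275); print('wrist head',cv2.minAreaRect((w[m][:,:2]*1000).astype(np.float32)),np.median(w[m][:,2]))
E
```

```text
[0.53173936 0.05802845 0.32564402] [-0.05689451 -0.33943745  0.33861538] 20.625
scene top z [0.2409 0.2509 0.2538 0.2546] ((583.0550537109375, 65.18766784667969), (52.116127014160156, 37.028900146484375), 11.039339065551758)
tilt deg [-0.47529241  1.5391384 ]
ball 250 [0.5834 0.0698 0.1877]
flat ((559.31982421875, -141.09776306152344), (38.29581069946289, 51.3155517578125), 76.97213745117188)
side top z [0.2414 0.2536 0.2558 0.2565] ((583.8062744140625, 68.2860107421875), (51.86228561401367, 38.07979202270508), 12.208781242370605)
tilt deg [-0.50590178  1.0589662 ]
ball 274 [0.5828 0.0687 0.1893]
flat ((551.2866821289062, -135.59902954101562), (39.858009338378906, 35.93052291870117), 69.51446533203125)
wrist head ((585.3117065429688, 67.22427368164062), (52.77684020996094, 36.16669845581055), 11.101974487304688) 0.2534882698838401
```

View pics/scene15c.png

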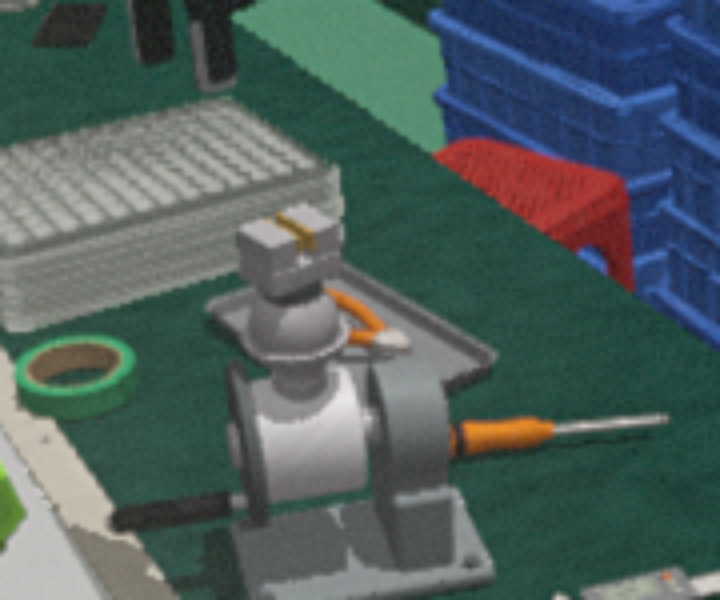

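View pics/side15c.png

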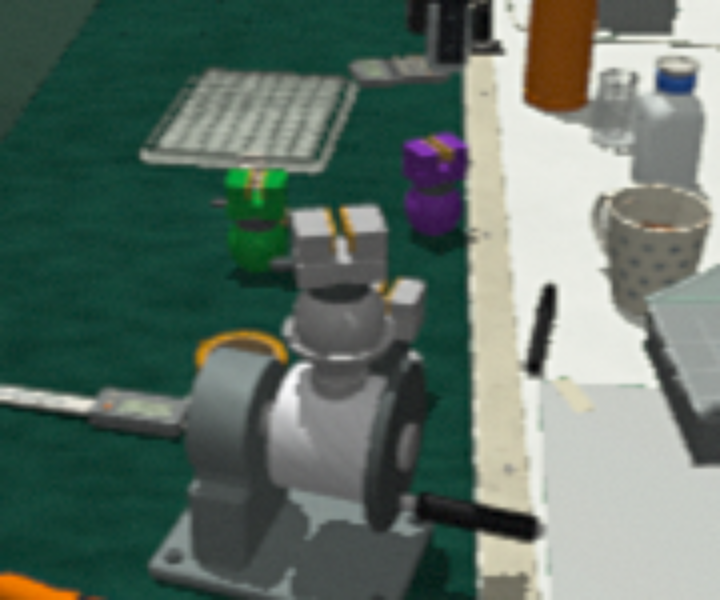

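Call:
carry_out:
  deltas: [0,0,-0.3,0,0,0,0.25,0,0,0,0,0,0,0.25,0,0,0,0,0,0,0.25,0,0,0,0,0,0,0.25,0,0,0,0,0,0,0.25,0,0,0,0,0,0,0.25]

```text
clock: 21.52
position: [0.5155, 0.0546, 0.3235]
ee_rot: [0.705, -0.074, 0.702, 0.07]
contact_force: [0.1, 0.1, 0.1]
width: 0.0533
```

```bash
python3 - <<'E'
from cup import *
for n in ('scene','side'):
    im=grab(n,n+'16'); w=cloud(im)
    m=(np.hypot(w[...,0]-.583,w[...,1]-.07)<.045)&(w[...,2]>.24)&(w[...,2]<.265)
    p=w[m]; print(n,'top z',np.percentile(p[:,2],[5,50,95,99]).round(4),cv2.minAreaRect((p[p[:,2]>.247][:,:2]*1000).astype(np.float32)))
print(readout.get_state()['contact_force'])
job.sign_off()
E
```

```text
scene top z [0.2416 0.2512 0.254  0.2543] ((583.339599609375, 65.70056915283203), (51.99611282348633, 39.44357681274414), 11.820300102233887)
side top z [0.2412 0.2534 0.2559 0.2563] ((583.83935546875, 68.9178695678711), (51.712066650390625, 39.03942108154297), 12.598104476928711)
[-0.35807334  1.10426108 -0.46157225]
the job is handed in; nothing more can be done
```

The job is done and handed in at about 21.6 s. I cranked the drum until the cup pointed up, lowered the ball-footed head into it, let go and moved the arm clear. `sign_off` reports no verdict, so these are my own last checks:

- **Cup:** upright within about 2° when measured before the head went in. I did not measure its tilt again afterwards, but the handle still looks at its lowest in the final pictures.
- **Ball foot:** the two cameras put the ball centre at z = 0.1877 and 0.1893 m, against a seat at 0.189 m. It lies within about 2 mm of the cup centre I measured.
- **Head upright:** its top face is tilted about 1–2° and stands at z = 0.254–0.256 m, where 0.2545 is expected. A second look 0.9 s later showed the same, so it is at rest.
- **Contact force:** about 5–8 N by the wrist reading as the head seated. After release nothing touches the robot.
- **Flat-footed head:** it is unmoved in the scene camera (within 0.1 mm). The side camera's fit differed by about 8 mm, because the vise head now partly hides it from that camera.

Two checks disagreed along the way:

- **Fingertip position:** the real fingertips sat about 27 mm behind the reported TCP. My first close on the handle therefore shut just above the rod. I went 28 mm deeper and it gripped properly.
- **Camera agreement:** the scene and side cameras differ by 1–3 mm in places, so I averaged them.

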